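# Unstack the washed water-sampling kit and put each piece back in its place

## Task

The washed water-sampling kit stands in one stack on the black draining mat. Take it apart from the top and put each piece in its own place: the sample pot in the middle of the small round dish, the tube block lengthwise in the middle of the rectangular tray, the strainer cup in the middle of the large round dish, and the square flange on the pump base, turned so that the four studs pass through its holes and it lies flat on the base. Leave every piece upright and let go, tip nothing over on the way, and do not shift the amber bottle or the blue tube rack.

Things in the scene. Friction and masses are not known exactly. Their poses are not given: they have to be found in the camera images.
- pot: Sample pot, top of the stack: white plastic round pot, 36 mm diameter, with a grey screw cap, 38 mm diameter, 45 mm tall overall (cap: the upper 14 mm). 60 to 105 g. Its origin is the centre of its underside, z up. At the start it stands on the tube block.
- block: Tube block, second from the top: solid aluminium block 80 mm (x) by 46 mm (y) by 38 mm high, two rows of four dark tube holes in its top. 190 to 325 g. Its origin is the centre of its underside, z up. x runs along its length; either way round is the same. At the start it lies across the mouth of the strainer cup.
- strainer: Strainer cup, third: open round steel cup with small dark slots in its wall, 58 mm outer diameter, 42 mm tall, wall 3 mm, closed bottom. 110 to 195 g. Its origin is the centre of its underside, z up. At the start it stands on the flange's neck.
- flange: Square flange, bottom of the stack, on the black mat: grey plate 100 x 100 x 12 mm; round neck, 44 mm diameter, rises 34 mm from its middle (46 mm overall), to be held by. Four 16 mm through holes at x, y = +-36 mm; x, y parallel to its edges, a quarter turn changes nothing; fingers closing along x or y pass between the holes. 225 to 390 g. Origin: centre of its underside, z up.
- small_dish: Small round dark steel dish, fixed: flat floor of 58 mm diameter, 3 mm above the table, low lip 5 mm wide with its top 7 mm above the table. The place of the sample pot. Origin: centre of its underside, on the table. It may be anywhere on the bench, like the mat and the other three places.
- tray: Rectangular dark steel tray, fixed: floor 106 mm (x) by 72 mm (y), 3 mm above the table, low lip with its top 7 mm above the table. The place of the tube block, lengthwise (block x along tray x, either way). Origin: centre of its underside, on the table; z up.
- large_dish: Large round dark steel dish, fixed: flat floor of 88 mm diameter, 3 mm above the table, low lip 5 mm wide with its top 7 mm above the table. The place of the strainer cup. Origin: centre of its underside, on the table.
- hub: Pump base, fixed: grey painted block 104 x 104 mm, 24 mm high; four upright steel studs, 9 mm diameter, tapered tips, at x, y = +-36 mm, stand 24 mm above its top. Place of the flange: seated, its underside is on the base's top, 24 mm above the table. Origin: centre of its underside, on the table; x, y parallel to its edges.
- bottle: Amber reagent bottle, a loose bystander, 56 mm diameter, 110 mm tall, standing near the far edge of the bench. Origin: centre of its underside. Not to be moved.
- rack: Blue wire tube rack with capped tubes, a loose bystander, about 60 x 150 mm, 84 mm tall, near the far edge of the bench. Origin: centre of its underside. Not to be moved.

How it is judged:
By the outcome, as a careful person would: the job done as asked, in the order asked, and still so for the second after the job is handed in, with the robot touching nothing.
It also fails if it takes over 136 s, if anything falls off the work surface, if the arm or the gripper's body presses on something with over 40 N, if the wrist force passes 120 N, or if a joint passes its speed limit or range.

## Robot

A 6-joint arm with a two-finger parallel gripper is mounted at the origin on the work surface. World frame = base frame: x ahead of the robot, y to its left, z up, the work surface at z = 0. Lengths are in mm, angles in rad, forces in N, time in s.
With the tool pointing down it reaches from about 250 to 800 mm from the base axis. Payload 8.5 kg.
Tool frame: the origin (TCP) lies at the very end of the fingers, on their centre line; the grasp point (between the pads) lies 19 mm behind it (grip_depth is the distance from the TCP to the grasp point, in mm); x points along the fingers, y is the direction in which the jaws open and shut, and the axes are right-handed (so a half turn about x gives the same grasp; the last joint's range is limited). The gripper opens to 85 mm and grips with 20 to 120 N. Pads are 22 mm wide; open, the fingers measure 114 mm over their backs; the gripper's body (76 mm by 85 mm) begins 54 mm behind the grasp point. The pads swing forward as they close: fully open they stand 13 mm farther back than shut.
Start: joints at [1.118, 0.238, -0.013, 1.319, 0, 1.571], TCP at [229.659, 472.055, 231.276] pointing down, gripper open.
Joint ranges: [-2.66, 2.66], [-1.03, 1.9], [-1.14, 1.46], [-1.82, 2.27], [-1.45, 1.34], [-3.14, 3.14]. Speed limits (rad/s): [2.22, 2.22, 2.79, 3.14, 3.14, 3.14].

## Interface

Orientations are given as a rotation vector (axis times angle).
In Python, from rig import read_state, grab_frame, finish_job, grip_depth gives the robot as it stands.
- The arm moves only by the tool arm_command, never from a script. Its argument "plan" is a list of rows, each an object with "claw": the gripper's target within -1 to 1 (shut at 1, half-way at 0, fully open at -1); "dp": the shift along the world's x, y, z in m, a list of three; "spin": the turn about the world's z in degrees. In form: [{"claw": claw, "dp": [tx, ty, tz], "spin": spin}, ...]. A call has 1 to 8 rows; each row is the pose to reach, as a shift and turn from the pose commanded when the call began; what a row does not reach only later rows make up. A row lasts 1/12 s, in which the tool goes at most 41.7 mm and 7.16 degrees, less where a joint would pass 70% of its speed; a pose out of reach is approached as far as the arm can. A call with a gripper value outside its range is refused whole. The fingers move at their own pace and stop on an object; the grip force is fixed at half the most. Time passes only in rows, so rows that repeat a pose let the fingers close. It gives the time, the measured TCP pose, the force and the opening at its end, in the units of the state.
- read_state(): the state, without advancing time (a new reading comes with each control period).
- grab_frame(name): name is "side" or "top"; returns a dict with "frame" (420x560x3 uint8, red, green, blue), "vertical_fov" (degrees; the focal length in pixels is half the picture's height over the tangent of half this angle, whatever the lens; pixels are square), "cx", "cy" (the principal point, pixels), "R" (3x3) and "t" (3): a world point X has camera coordinates R X + t. Camera axes: x right, y down, z forward; pixel columns grow to the right and rows downward; lengths in mm; the calibration is good to about 2 mm. A picture is of the moment at which its call begins. There is no depth.
- finish_job(): hands the job in, once; it reports no verdict.
The state is a dict: "time_s": time; "joint_positions": joint angles; "joint_vel": joint speeds; "tau": joint torques, N m; "tcp_pos": TCP position; "tcp_rot": TCP orientation; "force": force on the tool from outside, world axes, zero at the start; "moment": the same for the moment, N m; "gripper_width": opening from 0.0 (shut) to 1.0 (fully open).
Only numpy, scipy, OpenCV 4.12 (cv2) and the standard library are available. Lean on these libraries where they do the work, as an engineer would, in place of code of your own. Each camera call takes 0.05 s, during which the arm holds its last target. There are 200 camera calls.

## Working session

There is one attempt and no reset: what is moved stays moved. The work goes in short steps, Python scripts to look and compute and a tool call to move; the robot and the scene stay as the last step left them, time stands still between calls to the robot, and variables do not carry over. Pictures are saved under pics/ and viewed, about 12 in all and at most 16, crops included, and the job is handed in when it is done.

Besides the shell and the picture viewer there is one more tool, called after "Emit:" by a JSON object that holds its "op" and its "data", one argument or row to a line. arm_command: Moves the arm, as the interface text tells. Its arguments: {"type":"object","properties":{"plan":{"type":"array"}},"required":["plan"]}

```bash
ls; mkdir -p pics
cat > h.py <<'E'
import numpy as np, cv2
from rig import read_state, grab_frame, finish_job, grip_depth
def K(f):
    h=f["frame"].shape[0]; return h/2/np.tan(np.radians(f["vertical_fov"])/2)
def ray(f,u,v,z):
    R=np.array(f["R"]);t=np.array(f["t"]);k=K(f)
    d=R.T@np.array([(u-f["cx"])/k,(v-f["cy"])/k,1]);c=-R.T@t
    return c+d*(z-c[2])/d[2]
def proj(f,X):
    p=np.array(f["R"])@np.array(X,float)+np.array(f["t"]);return K(f)*p[0]/p[2]+f["cx"],K(f)*p[1]/p[2]+f["cy"]
def save(f,n,s=1,crop=None):
    im=cv2.cvtColor(f["frame"],cv2.COLOR_RGB2BGR)
    if crop: x,y,w,h=crop; im=im[y:y+h,x:x+w]
    cv2.imwrite("pics/"+n,cv2.resize(im,None,fx=s,fy=s,interpolation=cv2.INTER_CUBIC))
E
python3 - <<'E'
from h import *
print(grip_depth,read_state())
for n in("top","side"):
    f=grab_frame(n);save(f,n+"0.png",1.42);print(n,K(f),f["cx"],f["cy"],f["R"],f["t"],-np.array(f["R"]).T@np.array(f["t"]))
    np.savez(n+"0.npz",**f)
E
```

```text
pics
18.700000000000003 {'time_s': 0.0, 'joint_positions': array([ 1.11799293e+00,  2.38778226e-01, -1.42807956e-02,  1.31921086e+00,
        1.80947130e-05,  1.57080493e+00]), 'joint_vel': array([ 0.00165273, -0.00021601, -0.00206824, -0.00040824,  0.00045704,
        0.00110602]), 'tau': array([ 3.67658540e-04, -5.38777006e+01,  3.46443236e+01,  1.82782224e-02,
        8.25106827e-05, -5.45878116e-07]), 'tcp_pos': array([229.48609835, 471.704231  , 230.66864379]), 'tcp_rot': array([ 0.35397132,  1.54182278, -0.35623645]), 'force': array([-0.0746276 ,  0.53710892,  0.49339904]), 'moment': array([ 0.02994527, -0.0068007 , -0.03391386]), 'gripper_width': 1.0015520708772936}
top 405.41172468599075 275.72103991771877 208.4316563131076 [[ 0.02106419 -0.99973254  0.00954708]
 [-0.97991937 -0.02253867 -0.19811621]
 [ 0.1982784  -0.00518221 -0.98013204]] [-36.8953266  548.08818498 840.76706489] [371.15345466 -20.1752496  933.00013582]
side 431.9018650188629 273.0167183256947 210.6346876314759 [[ 0.97139313 -0.2366658  -0.01961354]
 [-0.14180336 -0.51181018 -0.84731467]
 [ 0.19049199  0.82585691 -0.5307289 ]] [-524.96951868  162.16641621  840.91941019] [ 372.75910944 -735.72301379  573.40970503]
```

View pics/top0.png

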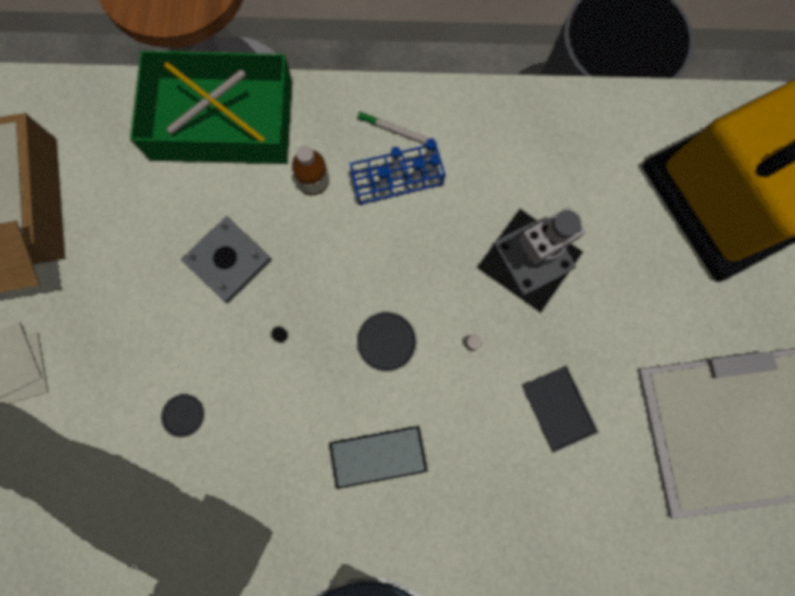

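View pics/side0.png

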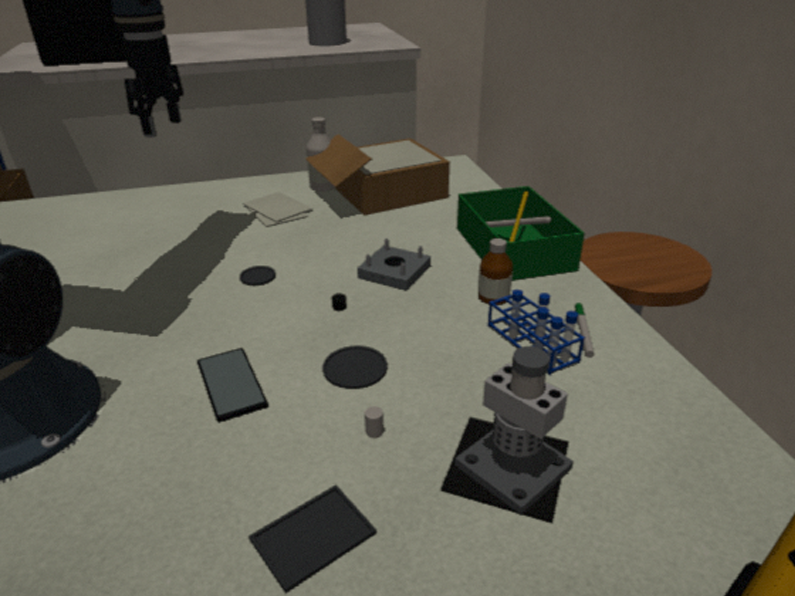

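The top view (scaled by 1.42) shows:
- hub at (226,258)
- large dish at (386,341)
- small dish at (183,415)
- dark tray at (560,409); the glassy 2:1 slab at (378,457) is a decoy
- stack at (530,255), with the pot cap at (567,225)

The side view agrees.

```bash
cat > m0.py <<'E'
from h import *
fs={n:dict(np.load(n+"0.npz")) for n in("top","side")}
def blob(n,seed,tol,z):
    f=fs[n];g=cv2.GaussianBlur(cv2.cvtColor(f["frame"],cv2.COLOR_RGB2GRAY),(3,3),0)
    u,v=[int(s/1.42) for s in seed]; lo,hi=tol
    m=((g>=lo)&(g<hi)).astype(np.uint8)
    _,l=cv2.connectedComponents(m,connectivity=4);b=(l==l[v,u]).astype(np.uint8)
    c=max(cv2.findContours(b,0,2)[0],key=cv2.contourArea)
    P=np.array([ray(f,a,bb,z)[:2] for a,bb in c[:,0].astype(float)],np.float32)
    return g[v,u],P
for n,what,seed,tol,z in [("top","large",(386,341),(0,85),4),("side","large",(355,367),(0,85),4),("top","small",(183,415),(0,85),4),("side","small",(258,275),(0,75),4),
  ("top","tray",(560,409),(0,85),4),("side","tray",(312,537),(0,75),4),("top","hub",(200,258),(0,125),22)]:
    g,P=blob(n,seed,tol,z)
    print(n,what,g,"ell",np.round(cv2.fitEllipse(P)[0],1),np.round(cv2.fitEllipse(P)[1],1),"rect",[np.round(x,1) for x in cv2.minAreaRect(P)])
E
python3 m0.py
python3 - <<'E'
from h import *
import cv2
f=dict(np.load("top0.npz"));save(f,"stk_t.png",6,(330,140,85,85))
a=cv2.imread("pics/stk_t.png");save(f,"hub_t.png",6,(120,140,85,85));b=cv2.imread("pics/hub_t.png")
cv2.imwrite("pics/cmb1.png",cv2.resize(np.hstack([a,b]),(800,400)))
s=dict(np.load("side0.npz"));save(s,"stk_s.png",5,(300,230,130,120))
E
```

```text
top large 50 ell [484.9 -17.4] [91.8 92.5] rect [array([485.2, -18.1]), array([92.5, 92.2]), np.float64(1.3)]
side large 39 ell [484.9 -18.8] [ 95.8 101.4] rect [array([484.7, -17.7]), array([102.3,  95.8]), np.float64(76.4)]
top small 47 ell [360.4 300.7] [62.4 64. ] rect [array([361. , 301.2]), array([61.4, 63.2]), np.float64(1.2)]
side small 40 ell [360.4 298.9] [65.  70.8] rect [array([360.1, 298. ]), array([64.3, 67. ]), np.float64(74.4)]
top tray 50 ell [ 383.6 -295.2] [ 87.6 132.6] rect [array([ 384.1, -294.6]), array([112.6,  78.8]), np.float64(24.0)]
side tray 38 ell [ 385.9 -295. ] [ 91.7 149.6] rect [array([ 383.9, -295.9]), array([114.9,  83.8]), np.float64(23.9)]
top hub 83 ell [612.1 245.6] [130.4 137.8] rect [array([610.9, 245.7]), array([112.7, 104.9]), np.float64(48.5)]
```

View pics/cmb1.png

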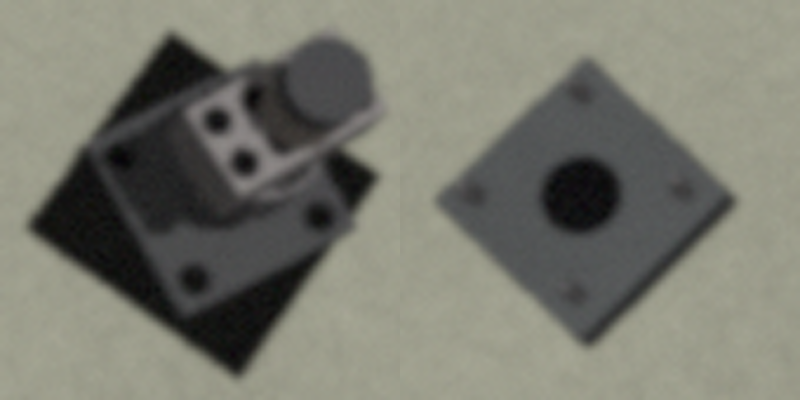

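View pics/stk_s.png

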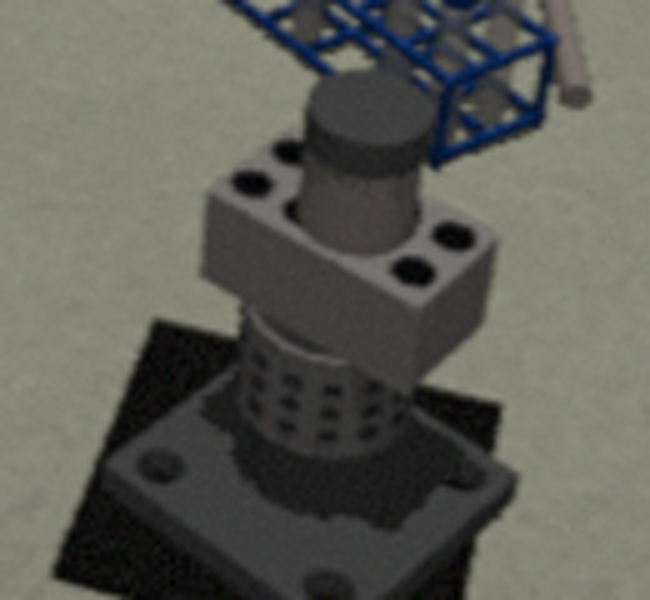

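The crops show the flange holes, the block's top-face corners, the pot cap and the hub corners and studs clearly. Next I turn these pixels into positions.

```bash
cat > m1.py <<'E'
from h import *
T,S=[dict(np.load(n+"0.npz")) for n in("top","side")]
k=400/85
t=lambda x,y,z:ray(T,330+x/k,140+y/k,z)[:2].round(1)
hb=lambda x,y,z:ray(T,120+(x-400)/k,140+y/k,z)[:2].round(1)
s=lambda x,y,z:ray(S,300+x/5,230+y/5,z)[:2].round(1)
print("cap",t(328,82,171),s(370,108,171))
print("blk side corners",a:=s(208,192,126),b:=s(420,305,126),c:=s(497,240,126),"centre",(a+c)/2,"ang",np.degrees(np.arctan2(*(b-a)[::-1])),np.degrees(np.arctan2(*(c-b)[::-1])),np.linalg.norm(b-a),np.linalg.norm(c-b))
print("blk top corners",a:=t(187,110,126),b:=t(250,200,126),c:=t(380,100,126),np.linalg.norm(a-b),np.linalg.norm(b-c),(a+c)/2,np.degrees(np.arctan2(*(c-b)[::-1])))
print("fl holes top",a:=t(120,155,12),b:=t(194,280,12),c:=t(320,217,12),np.linalg.norm(a-b),np.linalg.norm(b-c),"cen",(a+c)/2,np.degrees(np.arctan2(*(b-a)[::-1])))
print("fl holes side",a:=s(160,467,12),b:=s(328,588,12),c:=s(460,470,12),"cen",(a+c)/2,np.degrees(np.arctan2(*(b-a)[::-1])),np.degrees(np.arctan2(*(b-c)[::-1])))
st=[hb(*p,40) for p in((580,92),(682,188),(573,294),(470,193))]
print("studs",st,np.mean(st,0))
co=np.array([hb(*p,24) for p in((590,58),(737,203),(587,337),(435,198))])
print("corners",co,co.mean(0),[np.degrees(np.arctan2(*(co[(i+1)%4]-co[i])[::-1])) for i in range(4)],[np.linalg.norm(co[(i+1)%4]-co[i]) for i in range(4)])
E
python3 m1.py
python3 - <<'E'
from h import *
save(dict(np.load("side0.npz")),"hub_s.png",8,(240,155,75,55))
E
```

```text
cap [ 633.6 -266.7] [ 636.9 -263.8]
blk side corners [ 598.  -238.1] [ 639.7 -303.6] [ 675.6 -282.9] centre [ 636.8 -260.5] ang -57.517488906550206 29.967820948139817 77.64753698605003 41.44031853159433
blk top corners [ 634.6 -218.2] [ 594.1 -244.8] [ 641.3 -304. ] 48.45420518386408 75.71314284851734 [ 637.95 -261.1 ] -51.43473915103675
fl holes top [ 647.4 -211.8] [ 583.9 -247.4] [ 617.6 -311.3] 72.7984203125315 72.24195456934983 cen [ 632.5  -261.55] -150.7237055321315
fl holes side [ 585.6 -244.8] [ 619.9 -307.6] [ 684.3 -272.2] cen [ 634.95 -258.5 ] -61.35758864232521 -151.20286925414794
studs [array([660.1, 247.3]), array([612.9, 194.3]), array([559.3, 242.7]), array([608. , 296.2])] [610.075 245.125]
corners [[683.1 248.5]
 [610.2 170.7]
 [541.6 239. ]
 [609.3 318.7]] [611.05  244.225] [np.float64(-133.13768782793974), np.float64(135.12555665697386), np.float64(49.65424961208752), np.float64(-43.56790381583532)] [np.float64(106.61730628748786), np.float64(96.80315077516849), np.float64(104.57236728696539), np.float64(101.85519132572482)]
```

View pics/hub_s.png

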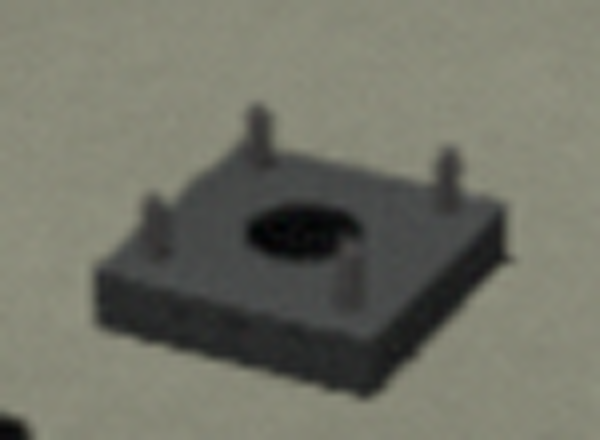

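```bash
cat > m2.py <<'E'
from h import *
from scipy.spatial.transform import Rotation as Ro
T,S=[dict(np.load(n+"0.npz")) for n in("top","side")]
p=lambda x,y,z:ray(S,240+x/8,155+y/8,z)[:2]
tip=[(258,103),(450,148),(348,240),(153,197)];bas=[(262,163),(448,208),(348,305),(158,257)]
for nm,l,z in(("tip",tip,48),("base",bas,24)):
    a=np.array([p(*q,z) for q in l]);print(nm,a.round(1).tolist(),a.mean(0),[np.degrees(np.arctan2(*(a[(i+1)%4]-a[i])[::-1])).round(1) for i in range(4)],[np.linalg.norm(a[(i+1)%4]-a[i]).round(1) for i in range(4)])
r=Ro.from_rotvec(read_state()["tcp_rot"]).as_matrix();print(r.round(3),"jaw",np.degrees(np.arctan2(r[1,1],r[0,1])))
def at(u,v,z): return ray(T,u/1.42,v/1.42,z)[:2].round()
print("bottle",at(312,185,0),"rack",at(360,203,0),at(445,185,0),at(440,140,84))
E
python3 m2.py
```

```text
tip [[611.2, 295.5], [664.6, 245.6], [615.8, 193.5], [562.5, 238.6]] [613.54009974 243.28352148] [np.float64(-43.1), np.float64(-133.1), np.float64(139.8), np.float64(49.4)] [np.float64(73.1), np.float64(71.4), np.float64(69.9), np.float64(74.9)]
base [[612.6, 297.3], [665.0, 248.4], [615.8, 194.1], [563.9, 241.6]] [614.31794161 245.33689722] [np.float64(-43.0), np.float64(-132.1), np.float64(137.5), np.float64(48.8)] [np.float64(71.7), np.float64(73.2), np.float64(70.4), np.float64(74.0)]
[[-0.001  0.437  0.899]
 [-0.001  0.899 -0.437]
 [-1.    -0.001  0.   ]] jaw 64.05753984252708
bottle [751. 116.] rack [721.  32.] [ 757. -113.] [798. -97.]
```

Emit:
{"op": "arm_command", "data": {
  "plan": [
    {"claw": -1, "dp": [0.135, -0.246, 0.02], "spin": -32},
    {"claw": -1, "dp": [0.135, -0.246, 0.02], "spin": -32},
    {"claw": -1, "dp": [0.135, -0.246, 0.02], "spin": -32},
    {"claw": -1, "dp": [0.135, -0.246, 0.02], "spin": -32},
    {"claw": -1, "dp": [0.135, -0.246, 0.02], "spin": -32},
    {"claw": -1, "dp": [0.135, -0.246, 0.02], "spin": -32},
    {"claw": -1, "dp": [0.135, -0.246, 0.02], "spin": -32}
  ]
}}

```text
time_s: 0.68
tcp_pos: [365.2, 223.4, 251.4]
tcp_rot: [0.788, 1.423, -0.789]
force: [1.0, 0.6, 0.3]
gripper_width: 1.003
```

Emit:
{"op": "arm_command", "data": {
  "plan": [
    {"claw": -1, "dp": [0.135, -0.246, 0], "spin": 0},
    {"claw": -1, "dp": [0.135, -0.246, 0], "spin": 0},
    {"claw": -1, "dp": [0.135, -0.246, 0], "spin": 0},
    {"claw": -1, "dp": [0.135, -0.246, 0], "spin": 0},
    {"claw": -1, "dp": [0.135, -0.246, 0], "spin": 0},
    {"claw": -1, "dp": [0.135, -0.246, 0], "spin": 0},
    {"claw": -1, "dp": [0.135, -0.246, 0], "spin": 0}
  ]
}}

```text
time_s: 1.27
tcp_pos: [500.6, -22.9, 251.0]
tcp_rot: [0.789, 1.423, -0.789]
force: [0.7, 0.6, -0.1]
gripper_width: 1.0
```

Emit:
{"op": "arm_command", "data": {
  "plan": [
    {"claw": -1, "dp": [0.135, -0.245, 0], "spin": 0},
    {"claw": -1, "dp": [0.135, -0.245, 0], "spin": 0},
    {"claw": -1, "dp": [0.135, -0.245, 0], "spin": 0},
    {"claw": -1, "dp": [0.135, -0.245, 0], "spin": 0},
    {"claw": -1, "dp": [0.135, -0.245, 0], "spin": 0},
    {"claw": -1, "dp": [0.135, -0.245, 0], "spin": 0},
    {"claw": -1, "dp": [0.135, -0.245, 0], "spin": 0},
    {"claw": -1, "dp": [0.135, -0.245, 0], "spin": 0}
  ]
}}

```text
time_s: 1.93
tcp_pos: [636.1, -270.0, 248.4]
tcp_rot: [0.79, 1.424, -0.792]
force: [-1.8, 0.7, -1.4]
gripper_width: 1.0
```

```bash
cat >> h.py <<'E'
from scipy.spatial.transform import Rotation as Ro
def st():
    s=read_state();r=Ro.from_rotvec(s["tcp_rot"]).as_matrix()
    print("t %.2f tcp %s jaw %.1f F %s w %.3f q %s"%(s["time_s"],np.round(s["tcp_pos"],1),np.degrees(np.arctan2(r[1,1],r[0,1])),np.round(s["force"],1),s["gripper_width"],np.round(s["joint_positions"],2)))
E
python3 - <<'E'
from h import *
st();f=grab_frame("side");save(f,"a1.png",4,(290,120,150,150))
E
```

```text
t 1.93 tcp [ 636.1 -270.   248.4] jaw 31.8 F [-1.8  0.7 -1.4] w 1.000 q [-0.4   0.54  0.5   1.53 -0.    0.61]
```

View pics/a1.png

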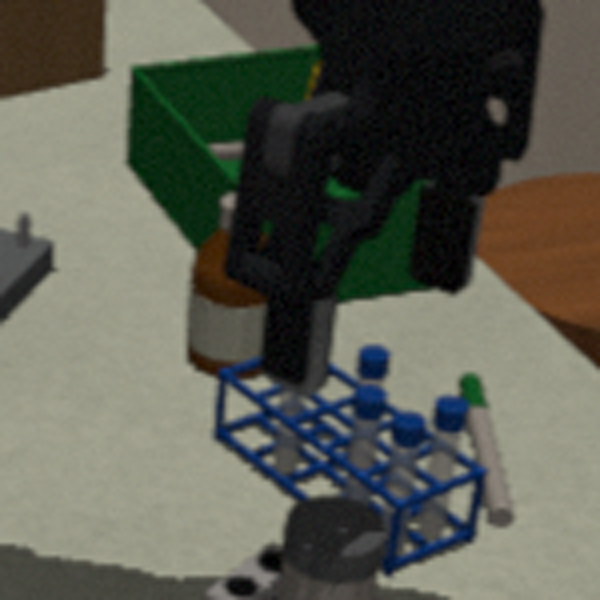

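Fingers straddle the cap. Lowering.

Emit:
{"op": "arm_command", "data": {
  "plan": [
    {"claw": -1, "dp": [0, 0, 0], "spin": 0},
    {"claw": -1, "dp": [0, 0, -0.035], "spin": 0},
    {"claw": -1, "dp": [0, 0, -0.07], "spin": 0},
    {"claw": -0.6, "dp": [0, 0, -0.1], "spin": 0},
    {"claw": -0.4, "dp": [0, 0, -0.113], "spin": 0},
    {"claw": -0.3, "dp": [0, 0, -0.113], "spin": 0},
    {"claw": -0.3, "dp": [0, 0, -0.113], "spin": 0}
  ]
}}

```text
time_s: 2.57
tcp_pos: [634.1, -263.7, 138.6]
tcp_rot: [0.787, 1.425, -0.787]
force: [-0.5, -0.3, 0.3]
gripper_width: 0.649
```

Run:
```python
from h import *
st()
a=grab_frame("side");save(a,"x1.png",3,(300,180,130,130));b=grab_frame("top");save(b,"x2.png",3,(330,100,130,130))
cv2.imwrite("pics/a2.png",np.hstack([cv2.imread("pics/x1.png"),cv2.imread("pics/x2.png")]))
```

```text
t 2.57 tcp [ 634.1 -263.7  138.6] jaw 32.1 F [-0.5 -0.3  0.3] w 0.649 q [-0.39  0.56  0.25  1.26 -0.    0.62]
```

View pics/a2.png

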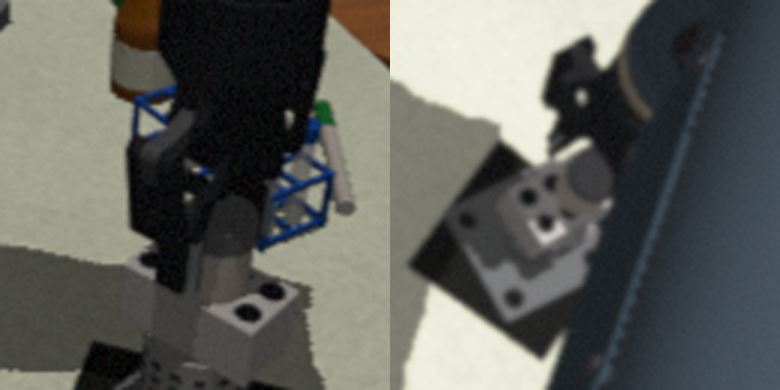

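Fingers straddle the cap. Closing and lifting slightly.

Emit:
{"op": "arm_command", "data": {
  "plan": [
    {"claw": -0.1, "dp": [0, 0, 0], "spin": 0},
    {"claw": 0.1, "dp": [0, 0, 0], "spin": 0},
    {"claw": 0.3, "dp": [0, 0, 0], "spin": 0},
    {"claw": 1, "dp": [0, 0, 0], "spin": 0},
    {"claw": 1, "dp": [0, 0, 0], "spin": 0},
    {"claw": 1, "dp": [0, 0, 0], "spin": 0},
    {"claw": 1, "dp": [0, 0, 0], "spin": 0},
    {"claw": 1, "dp": [0, 0, 0], "spin": 0}
  ]
}}

```text
time_s: 3.33
tcp_pos: [635.5, -265.2, 140.1]
tcp_rot: [0.788, 1.42, -0.787]
force: [-1.1, 0.3, 5.7]
gripper_width: 0.421
```

Emit:
{"op": "arm_command", "data": {
  "plan": [
    {"claw": 1, "dp": [0, 0, 0.005], "spin": 0},
    {"claw": 1, "dp": [0, 0, 0.015], "spin": 0},
    {"claw": 1, "dp": [0, 0, 0.03], "spin": 0},
    {"claw": 1, "dp": [0, 0, 0.05], "spin": 0},
    {"claw": 1, "dp": [0, 0, 0.07], "spin": 0},
    {"claw": 1, "dp": [0, 0, 0.085], "spin": 0},
    {"claw": 1, "dp": [0, 0, 0.09], "spin": 0},
    {"claw": 1, "dp": [0, 0, 0.09], "spin": 0}
  ]
}}

```text
time_s: 4.0
tcp_pos: [635.3, -265.2, 230.3]
tcp_rot: [0.788, 1.42, -0.788]
force: [-0.2, 0.1, -1.2]
gripper_width: 0.425
```

Emit:
{"op": "arm_command", "data": {
  "plan": [
    {"claw": 1, "dp": [-0.005, 0.01, 0], "spin": 0},
    {"claw": 1, "dp": [-0.014, 0.029, 0], "spin": 0},
    {"claw": 1, "dp": [-0.027, 0.055, 0], "spin": 0},
    {"claw": 1, "dp": [-0.04, 0.082, 0], "spin": 0},
    {"claw": 1, "dp": [-0.053, 0.109, 0], "spin": 0},
    {"claw": 1, "dp": [-0.066, 0.136, 0], "spin": 0},
    {"claw": 1, "dp": [-0.079, 0.163, 0], "spin": 0},
    {"claw": 1, "dp": [-0.092, 0.19, 0], "spin": 0}
  ]
}}

```text
time_s: 4.67
tcp_pos: [541.2, -73.7, 227.2]
tcp_rot: [0.788, 1.425, -0.789]
force: [0.8, -0.3, -0.2]
gripper_width: 0.425
```

Emit:
{"op": "arm_command", "data": {
  "plan": [
    {"claw": 1, "dp": [-0.013, 0.027, 0], "spin": 0},
    {"claw": 1, "dp": [-0.026, 0.054, 0], "spin": 0},
    {"claw": 1, "dp": [-0.039, 0.081, 0], "spin": 0},
    {"claw": 1, "dp": [-0.052, 0.108, 0], "spin": 0},
    {"claw": 1, "dp": [-0.066, 0.135, 0], "spin": 0},
    {"claw": 1, "dp": [-0.079, 0.162, 0], "spin": 0},
    {"claw": 1, "dp": [-0.091, 0.188, 0], "spin": 0}
  ]
}}

```text
time_s: 5.25
tcp_pos: [450.1, 114.1, 227.4]
tcp_rot: [0.787, 1.424, -0.789]
force: [0.5, 1.0, -0.3]
gripper_width: 0.426
```

Emit:
{"op": "arm_command", "data": {
  "plan": [
    {"claw": 1, "dp": [-0.013, 0.027, -0.01], "spin": 0},
    {"claw": 1, "dp": [-0.026, 0.054, -0.03], "spin": 0},
    {"claw": 1, "dp": [-0.039, 0.081, -0.05], "spin": 0},
    {"claw": 1, "dp": [-0.052, 0.108, -0.07], "spin": 0},
    {"claw": 1, "dp": [-0.066, 0.135, -0.09], "spin": 0},
    {"claw": 1, "dp": [-0.079, 0.162, -0.105], "spin": 0},
    {"claw": 1, "dp": [-0.088, 0.181, -0.115], "spin": 0},
    {"claw": 1, "dp": [-0.092, 0.187, -0.12], "spin": 0}
  ]
}}

```text
time_s: 5.92
tcp_pos: [357.4, 301.4, 106.1]
tcp_rot: [0.784, 1.426, -0.788]
force: [0.5, -0.5, -0.5]
gripper_width: 0.424
```

Emit:
{"op": "arm_command", "data": {
  "plan": [
    {"claw": 1, "dp": [0, 0, 0], "spin": 0},
    {"claw": 1, "dp": [0, 0, -0.02], "spin": 0},
    {"claw": 1, "dp": [0, 0, -0.04], "spin": 0},
    {"claw": 1, "dp": [0, 0, -0.055], "spin": 0},
    {"claw": 1, "dp": [0, 0, -0.065], "spin": 0},
    {"claw": 1, "dp": [0, 0, -0.065], "spin": 0},
    {"claw": 1, "dp": [0, 0, -0.065], "spin": 0}
  ]
}}

```text
time_s: 6.5
tcp_pos: [360.0, 299.0, 43.4]
tcp_rot: [0.788, 1.423, -0.79]
force: [-0.5, 0.8, -1.1]
gripper_width: 0.424
```

Run:
```python
from h import *
st()
a=grab_frame("side");save(a,"x1.png",5,(140,130,80,80));b=grab_frame("top");save(b,"x2.png",4,(330,120,100,100))
np.savez("top1.npz",**b);np.savez("side1.npz",**a)
cv2.imwrite("pics/a3.png",np.hstack([cv2.imread("pics/x1.png"),cv2.imread("pics/x2.png")]))
save(a,"a3b.png",4,(300,230,130,120))
```

```text
t 6.50 tcp [360.  299.   43.4] jaw 32.0 F [-0.5  0.8 -1.1] w 0.424 q [ 0.69  0.29 -0.47  0.81 -0.    1.71]
```

View pics/a3.png

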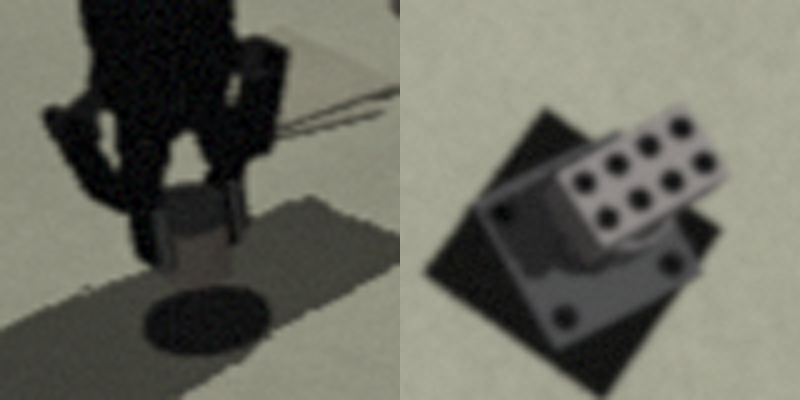

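Run:
```python
from h import *
T,S=[dict(np.load(n+"1.npz")) for n in("top","side")]
for z in(30,55,3): u,v=proj(S,(360.5,300,z)); print(z,((u-140)*5,(v-130)*5))
c=np.array([ray(T,330+(x-400)/4,120+y/4,126)[:2] for x,y in((556,178),(683,103),(727,172),(602,248))])
print(c.round(1),c.mean(0),[np.degrees(np.arctan2(*(c[(i+1)%4]-c[i])[::-1])).round(1) for i in range(4)],[np.linalg.norm(c[(i+1)%4]-c[i]).round(1) for i in range(4)])
h=np.array([ray(T,330+(x-400)/4,120+y/4,126)[:2] for x,y in((585,182),(616,164),(649,146),(682,128),(609,217),(640,199),(672,181),(705,162))])
print(h.mean(0),[np.degrees(np.arctan2(*(h[j]-h[i])[::-1])).round(1) for i,j in((0,3),(4,7))])
```

```text
30 (np.float64(198.9659368195015), np.float64(274.6802061003311))
55 (np.float64(192.54534822946468), np.float64(232.6209882845491))
3 (np.float64(205.7345923463859), np.float64(319.0194988509977))
[[ 632.1 -216.6]
 [ 674.9 -284.5]
 [ 637.5 -306. ]
 [ 595.  -239.4]] [ 634.89740424 -261.6052878 ] [np.float64(-57.8), np.float64(-150.1), np.float64(122.6), np.float64(31.6)] [np.float64(80.3), np.float64(43.1), np.float64(79.0), np.float64(43.6)]
[ 636.35767515 -263.01061227] [np.float64(-59.3), np.float64(-58.8)]
```

View pics/a3b.png

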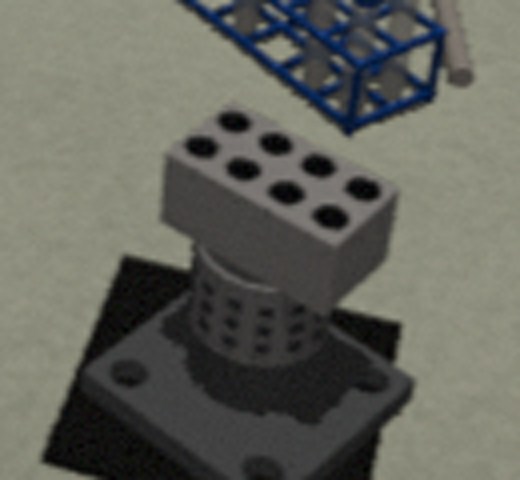

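Emit:
{"op": "arm_command", "data": {
  "plan": [
    {"claw": 1, "dp": [0, 0, -0.01], "spin": 0},
    {"claw": 1, "dp": [0, 0, -0.016], "spin": 0},
    {"claw": 1, "dp": [0, 0, -0.02], "spin": 0},
    {"claw": 1, "dp": [0, 0, -0.023], "spin": 0},
    {"claw": 1, "dp": [0, 0, -0.026], "spin": 0},
    {"claw": 1, "dp": [0, 0, -0.026], "spin": 0},
    {"claw": 1, "dp": [0, 0, -0.026], "spin": 0}
  ]
}}

```text
time_s: 7.18
tcp_pos: [359.6, 300.1, 17.3]
tcp_rot: [0.788, 1.423, -0.788]
force: [-0.1, -0.1, -1.4]
gripper_width: 0.426
```

Emit:
{"op": "arm_command", "data": {
  "plan": [
    {"claw": 1, "dp": [0, 0, -0.001], "spin": 0},
    {"claw": 1, "dp": [0, 0, -0.0015], "spin": 0},
    {"claw": 1, "dp": [0, 0, -0.002], "spin": 0},
    {"claw": 1, "dp": [0, 0, -0.002], "spin": 0}
  ]
}}

```text
time_s: 7.52
tcp_pos: [359.6, 300.1, 15.3]
tcp_rot: [0.788, 1.423, -0.788]
force: [-0.1, -0.8, -0.0]
gripper_width: 0.422
```

Weight is off the hand, so the pot has touched down. Opening gently, then rising.

Emit:
{"op": "arm_command", "data": {
  "plan": [
    {"claw": 0.1, "dp": [0, 0, 0], "spin": 0},
    {"claw": 0, "dp": [0, 0, 0], "spin": 0},
    {"claw": -0.2, "dp": [0, 0, 0], "spin": 0},
    {"claw": -0.4, "dp": [0, 0, 0], "spin": 0},
    {"claw": -0.4, "dp": [0, 0, 0], "spin": 0},
    {"claw": -0.4, "dp": [0, 0, 0], "spin": 0},
    {"claw": -0.5, "dp": [0, 0, 0.03], "spin": 0},
    {"claw": -0.6, "dp": [0, 0, 0.06], "spin": 0}
  ]
}}

```text
time_s: 8.18
tcp_pos: [358.5, 299.1, 74.8]
tcp_rot: [0.785, 1.425, -0.791]
force: [1.3, 0.4, -0.4]
gripper_width: 0.798
```

Emit:
{"op": "arm_command", "data": {
  "plan": [
    {"claw": -1, "dp": [0, 0, 0.04], "spin": 0},
    {"claw": -1, "dp": [0, 0, 0.08], "spin": 0},
    {"claw": -1, "dp": [0, 0, 0.12], "spin": 0},
    {"claw": -1, "dp": [0.03, -0.06, 0.13], "spin": 0},
    {"claw": -1, "dp": [0.046, -0.094, 0.13], "spin": 0},
    {"claw": -1, "dp": [0.046, -0.094, 0.13], "spin": 0}
  ]
}}

```text
time_s: 8.68
tcp_pos: [406.8, 204.2, 206.6]
tcp_rot: [0.788, 1.421, -0.786]
force: [0.3, -0.5, -0.1]
gripper_width: 1.002
```

Run:
```python
from h import *
st()
a=grab_frame("side");save(a,"x1.png",5,(140,150,80,80));b=grab_frame("top");save(b,"x2.png",5,(90,250,80,80))
cv2.imwrite("pics/a4.png",np.hstack([cv2.imread("pics/x1.png"),cv2.imread("pics/x2.png")]))
for n,f,ox,oy in(("s",a,140,150),("t",b,90,250)):
  for z in(3,48): u,v=proj(f,(360.5,300,z));print(n,z,(u-ox)*5,(v-oy)*5)
```

```text
t 8.68 tcp [406.8 204.2 206.6] jaw 32.1 F [ 0.3 -0.5 -0.1] w 1.002 q [ 0.47  0.13 -0.22  1.22 -0.    1.48]
s 3 205.7345923463859 219.01949885099768
s 48 194.358286336072 144.49696470681204
t 3 193.49959538318842 210.7919878944179
t 48 156.9664740741655 211.24650487514828
```

View pics/a4.png

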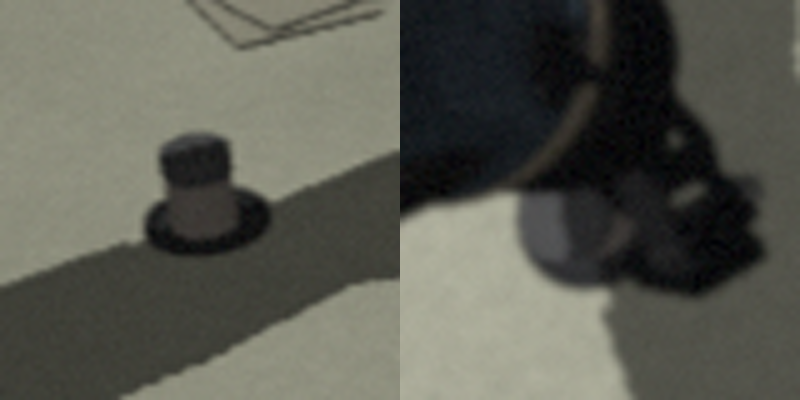

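Pot stands upright, centred in the small dish. On to the block.

Emit:
{"op": "arm_command", "data": {
  "plan": [
    {"claw": -1, "dp": [0.115, -0.234, 0.02], "spin": 0},
    {"claw": -1, "dp": [0.115, -0.234, 0.02], "spin": 0},
    {"claw": -1, "dp": [0.115, -0.234, 0.02], "spin": 0},
    {"claw": -1, "dp": [0.115, -0.234, 0.02], "spin": 0},
    {"claw": -1, "dp": [0.115, -0.234, 0.02], "spin": 0},
    {"claw": -1, "dp": [0.115, -0.234, 0.02], "spin": 0},
    {"claw": -1, "dp": [0.115, -0.234, 0.02], "spin": 0}
  ]
}}

```text
time_s: 9.37
tcp_pos: [522.8, -31.8, 225.3]
tcp_rot: [0.79, 1.421, -0.79]
force: [0.0, -0.2, -0.4]
gripper_width: 0.999
```

Emit:
{"op": "arm_command", "data": {
  "plan": [
    {"claw": -1, "dp": [0.115, -0.234, 0], "spin": 0},
    {"claw": -1, "dp": [0.115, -0.234, 0], "spin": 0},
    {"claw": -1, "dp": [0.115, -0.234, 0], "spin": 0},
    {"claw": -1, "dp": [0.115, -0.234, 0], "spin": 0},
    {"claw": -1, "dp": [0.115, -0.234, 0], "spin": 0},
    {"claw": -1, "dp": [0.115, -0.234, 0], "spin": 0},
    {"claw": -1, "dp": [0.115, -0.234, 0], "spin": 0},
    {"claw": -1, "dp": [0.115, -0.234, 0], "spin": 0}
  ]
}}

```text
time_s: 10.03
tcp_pos: [636.6, -264.1, 223.2]
tcp_rot: [0.79, 1.424, -0.791]
force: [-0.5, 1.2, 0.1]
gripper_width: 1.001
```

Emit:
{"op": "arm_command", "data": {
  "plan": [
    {"claw": -1, "dp": [0, 0, 0], "spin": 0},
    {"claw": -1, "dp": [0, 0, 0], "spin": 0},
    {"claw": -1, "dp": [0, 0, -0.03], "spin": 0},
    {"claw": -1, "dp": [0, 0, -0.06], "spin": 0},
    {"claw": -1, "dp": [0, 0, -0.09], "spin": 0},
    {"claw": -1, "dp": [0, 0, -0.11], "spin": 0},
    {"claw": -1, "dp": [0, 0, -0.13], "spin": 0},
    {"claw": -1, "dp": [0, 0, -0.13], "spin": 0}
  ]
}}

```text
time_s: 10.7
tcp_pos: [633.3, -259.1, 91.8]
tcp_rot: [0.787, 1.43, -0.788]
force: [-1.2, -0.1, 0.7]
gripper_width: 1.0
```

Emit:
{"op": "arm_command", "data": {
  "plan": [
    {"claw": -0.6, "dp": [0, 0, 0], "spin": 0},
    {"claw": -0.4, "dp": [0, 0, 0], "spin": 0},
    {"claw": -0.3, "dp": [0, 0, 0], "spin": 0},
    {"claw": -0.2, "dp": [0, 0, 0], "spin": 0},
    {"claw": -0.1, "dp": [0, 0, 0], "spin": 0},
    {"claw": 0, "dp": [0, 0, 0], "spin": 0},
    {"claw": 1, "dp": [0, 0, 0], "spin": 0},
    {"claw": 1, "dp": [0, 0, 0], "spin": 0}
  ]
}}

```text
time_s: 11.37
tcp_pos: [636.5, -262.1, 96.8]
tcp_rot: [0.788, 1.421, -0.787]
force: [0.5, 1.5, 6.2]
gripper_width: 0.529
```

Emit:
{"op": "arm_command", "data": {
  "plan": [
    {"claw": 1, "dp": [0, 0, 0], "spin": 0},
    {"claw": 1, "dp": [0, 0, 0], "spin": 0},
    {"claw": 1, "dp": [0, 0, 0], "spin": 0}
  ]
}}

```text
time_s: 11.62
tcp_pos: [636.5, -262.1, 96.8]
tcp_rot: [0.788, 1.421, -0.787]
force: [0.8, 1.1, 6.4]
gripper_width: 0.53
```

Emit:
{"op": "arm_command", "data": {
  "plan": [
    {"claw": 1, "dp": [0, 0, 0.004], "spin": 0},
    {"claw": 1, "dp": [0, 0, 0.012], "spin": 0},
    {"claw": 1, "dp": [0, 0, 0.025], "spin": 0},
    {"claw": 1, "dp": [0, 0, 0.045], "spin": 0},
    {"claw": 1, "dp": [0, 0, 0.065], "spin": 0},
    {"claw": 1, "dp": [0, 0, 0.08], "spin": 0},
    {"claw": 1, "dp": [0, 0, 0.085], "spin": 0},
    {"claw": 1, "dp": [0, 0, 0.085], "spin": 0}
  ]
}}

```text
time_s: 12.28
tcp_pos: [636.2, -262.3, 181.9]
tcp_rot: [0.788, 1.421, -0.788]
force: [0.7, -0.9, -1.9]
gripper_width: 0.53
```

Run:
```python
from h import *
st();a=grab_frame("side");np.savez("side2.npz",**a);save(a,"a5.png",3,(290,160,150,190))
```

```text
t 12.28 tcp [ 636.2 -262.3  181.9] jaw 32.0 F [ 0.7 -0.9 -1.9] w 0.530 q [-0.39  0.54  0.33  1.36 -0.    0.62]
```

View pics/a5.png

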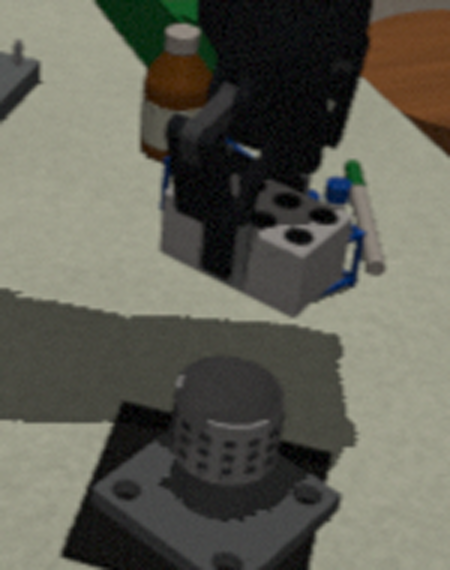

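Block held level. The strainer still stands on the neck at crop (228,420). Moving to the tray with a -98° turn.

Emit:
{"op": "arm_command", "data": {
  "plan": [
    {"claw": 1, "dp": [-0.005, 0, 0], "spin": -3},
    {"claw": 1, "dp": [-0.017, -0.002, 0], "spin": -8},
    {"claw": 1, "dp": [-0.034, -0.004, 0], "spin": -14},
    {"claw": 1, "dp": [-0.052, -0.006, 0], "spin": -20},
    {"claw": 1, "dp": [-0.07, -0.008, 0], "spin": -27},
    {"claw": 1, "dp": [-0.088, -0.011, 0], "spin": -34},
    {"claw": 1, "dp": [-0.106, -0.013, 0], "spin": -41},
    {"claw": 1, "dp": [-0.124, -0.016, 0], "spin": -48}
  ]
}}

```text
time_s: 13.0
tcp_pos: [510.0, -277.5, 178.7]
tcp_rot: [1.415, 1.064, -1.417]
force: [-0.5, 0.5, -1.3]
gripper_width: 0.528
```

Emit:
{"op": "arm_command", "data": {
  "plan": [
    {"claw": 1, "dp": [-0.018, -0.002, -0.01], "spin": -7},
    {"claw": 1, "dp": [-0.036, -0.004, -0.025], "spin": -14},
    {"claw": 1, "dp": [-0.054, -0.006, -0.04], "spin": -21},
    {"claw": 1, "dp": [-0.072, -0.008, -0.055], "spin": -28},
    {"claw": 1, "dp": [-0.09, -0.011, -0.07], "spin": -35},
    {"claw": 1, "dp": [-0.107, -0.014, -0.085], "spin": -42},
    {"claw": 1, "dp": [-0.12, -0.016, -0.095], "spin": -47},
    {"claw": 1, "dp": [-0.127, -0.017, -0.1], "spin": -50}
  ]
}}

```text
time_s: 13.67
tcp_pos: [381.4, -293.7, 77.7]
tcp_rot: [1.991, 0.423, -1.998]
force: [-1.0, 0.8, -2.4]
gripper_width: 0.528
```

Emit:
{"op": "arm_command", "data": {
  "plan": [
    {"claw": 1, "dp": [0, 0, 0], "spin": 0},
    {"claw": 1, "dp": [0, 0, -0.015], "spin": 0},
    {"claw": 1, "dp": [0, 0, -0.03], "spin": 0},
    {"claw": 1, "dp": [0, 0, -0.04], "spin": 0},
    {"claw": 1, "dp": [0, 0, -0.045], "spin": 0},
    {"claw": 1, "dp": [0, 0, -0.045], "spin": 0},
    {"claw": 1, "dp": [0, 0, -0.045], "spin": 0}
  ]
}}

```text
time_s: 14.25
tcp_pos: [384.9, -294.8, 35.3]
tcp_rot: [1.989, 0.425, -1.99]
force: [0.6, -0.8, -2.9]
gripper_width: 0.528
```

Run:
```python
from h import *
st();a=grab_frame("side");np.savez("side3.npz",**a);save(a,"x1.png",4,(165,300,110,100));b=grab_frame("top");save(b,"x2.png",4,(355,240,85,100))
np.savez("top3.npz",**b)
cv2.imwrite("pics/a6.png",np.hstack([cv2.imread("pics/x1.png"),cv2.imread("pics/x2.png")]))
```

```text
t 14.25 tcp [ 384.9 -294.8   35.3] jaw -65.9 F [ 0.6 -0.8 -2.9] w 0.528 q [-0.65  0.32 -0.44  0.8   0.    2.07]
```

View pics/a6.png

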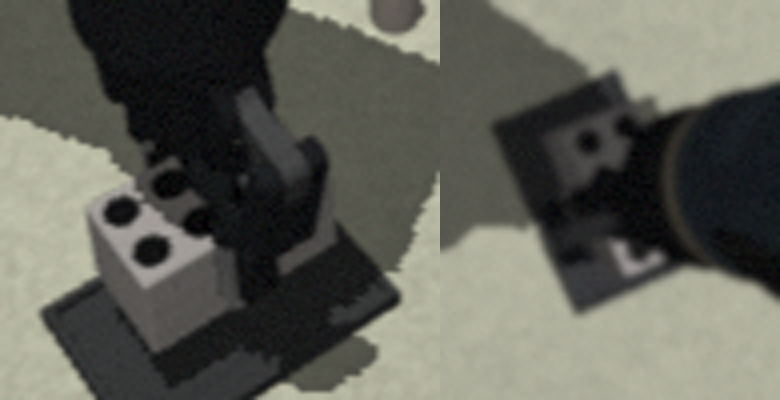

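Run:
```python
from h import *
S=dict(np.load("side3.npz"))
a=np.radians(24)
for z in (27,65):
  for x,y in((-40,-23),(40,-23),(-40,23)):
    p=(384.5+x*np.cos(a)-y*np.sin(a),-295+x*np.sin(a)+y*np.cos(a),z);u,v=proj(S,p);print(z,x,y,((u-165)*4).round(),((v-300)*4).round())
```

```text
27 -40 -23 154.0 363.0
27 40 -23 337.0 248.0
27 -40 23 93.0 279.0
65 -40 -23 143.0 295.0
65 40 -23 332.0 180.0
65 -40 23 80.0 211.0
```

Emit:
{"op": "arm_command", "data": {
  "plan": [
    {"claw": 1, "dp": [0, 0, -0.008], "spin": 0},
    {"claw": 1, "dp": [0, 0, -0.014], "spin": 0},
    {"claw": 1, "dp": [0, 0, -0.019], "spin": 0},
    {"claw": 1, "dp": [0, 0, -0.0215], "spin": 0},
    {"claw": 1, "dp": [0, 0, -0.0225], "spin": 0},
    {"claw": 1, "dp": [0, 0, -0.0225], "spin": 0}
  ]
}}

```text
time_s: 14.85
tcp_pos: [384.4, -294.8, 12.4]
tcp_rot: [1.99, 0.425, -1.991]
force: [0.1, -0.2, -2.2]
gripper_width: 0.529
```

Emit:
{"op": "arm_command", "data": {
  "plan": [
    {"claw": 1, "dp": [0, 0, -0.001], "spin": 0},
    {"claw": 1, "dp": [0, 0, -0.0015], "spin": 0},
    {"claw": 1, "dp": [0, 0, -0.002], "spin": 0},
    {"claw": 1, "dp": [0, 0, -0.002], "spin": 0}
  ]
}}

```text
time_s: 15.18
tcp_pos: [384.7, -295.0, 10.8]
tcp_rot: [1.99, 0.424, -1.99]
force: [-0.4, -0.4, -3.0]
gripper_width: 0.532
```

Emit:
{"op": "arm_command", "data": {
  "plan": [
    {"claw": 1, "dp": [0, 0, -0.001], "spin": 0},
    {"claw": 1, "dp": [0, 0, -0.0015], "spin": 0},
    {"claw": 1, "dp": [0, 0, -0.002], "spin": 0},
    {"claw": 1, "dp": [0, 0, -0.002], "spin": 0}
  ]
}}

```text
time_s: 15.52
tcp_pos: [384.6, -294.9, 8.7]
tcp_rot: [1.99, 0.424, -1.99]
force: [-1.2, 0.4, -2.0]
gripper_width: 0.534
```

Emit:
{"op": "arm_command", "data": {
  "plan": [
    {"claw": 1, "dp": [0, 0, -0.0005], "spin": 0},
    {"claw": 1, "dp": [0, 0, -0.001], "spin": 0},
    {"claw": 1, "dp": [0, 0, -0.0015], "spin": 0},
    {"claw": 1, "dp": [0, 0, -0.0015], "spin": 0}
  ]
}}

```text
time_s: 15.85
tcp_pos: [384.7, -295.0, 7.7]
tcp_rot: [1.99, 0.424, -1.99]
force: [-0.9, 1.5, 5.1]
gripper_width: 0.531
```

Contact (+5 N). Release and rise.

Emit:
{"op": "arm_command", "data": {
  "plan": [
    {"claw": 0, "dp": [0, 0, 0], "spin": 0},
    {"claw": -0.15, "dp": [0, 0, 0], "spin": 0},
    {"claw": -0.3, "dp": [0, 0, 0.001], "spin": 0},
    {"claw": -0.5, "dp": [0, 0, 0.002], "spin": 0},
    {"claw": -0.6, "dp": [0, 0, 0.004], "spin": 0},
    {"claw": -0.6, "dp": [0, 0, 0.01], "spin": 0},
    {"claw": -0.6, "dp": [0, 0, 0.03], "spin": 0},
    {"claw": -0.6, "dp": [0, 0, 0.06], "spin": 0}
  ]
}}

```text
time_s: 16.52
tcp_pos: [383.3, -293.9, 66.5]
tcp_rot: [1.988, 0.428, -1.994]
force: [1.1, 0.2, -0.1]
gripper_width: 0.797
```

Emit:
{"op": "arm_command", "data": {
  "plan": [
    {"claw": -1, "dp": [0.0, 0, 0.04], "spin": 7},
    {"claw": -1, "dp": [0, 0, 0.08], "spin": 14},
    {"claw": -1, "dp": [0.04, 0.005, 0.1], "spin": 21},
    {"claw": -1, "dp": [0.08, 0.01, 0.12], "spin": 28},
    {"claw": -1, "dp": [0.115, 0.015, 0.13], "spin": 35},
    {"claw": -1, "dp": [0.15, 0.02, 0.13], "spin": 42},
    {"claw": -1, "dp": [0.15, 0.02, 0.13], "spin": 48},
    {"claw": -1, "dp": [0.15, 0.02, 0.13], "spin": 48}
  ]
}}

```text
time_s: 17.18
tcp_pos: [536.2, -274.3, 197.1]
tcp_rot: [1.431, 1.049, -1.431]
force: [-1.1, 0.5, -0.7]
gripper_width: 1.004
```

Run:
```python
from h import *
st();a=grab_frame("side");np.savez("side4.npz",**a);save(a,"x1.png",4,(165,270,100,130));b=grab_frame("top")
np.savez("top4.npz",**b);save(b,"x2.png",4,(330,200,100,130))
cv2.imwrite("pics/a7.png",np.hstack([cv2.imread("pics/x1.png"),cv2.imread("pics/x2.png")]))
```

```text
t 17.18 tcp [ 536.2 -274.3  197.1] jaw -17.6 F [-1.1  0.5 -0.7] w 1.004 q [-0.47  0.38  0.11  1.3  -0.    1.4 ]
```

View pics/a7.png

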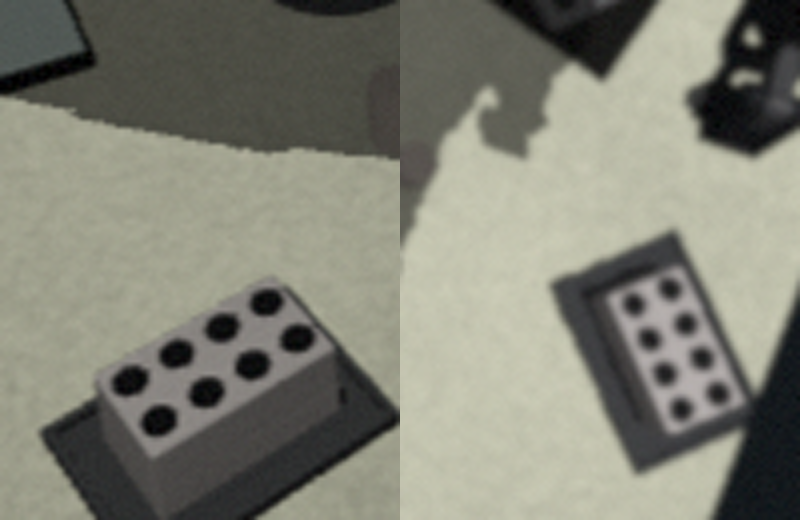

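Block lies flat in the tray, parallel to it. I'll compute its centre from the holes (x 634–718, y 288–408).

Run:
```python
from h import *
T,S=[dict(np.load(n+"4.npz")) for n in("top","side")]
h=np.array([ray(T,330+(x-400)/4,200+y/4,41)[:2] for x,y in((634,304),(670,288),(649,340),(685,323),(665,373),(702,357),(681,408),(718,393))]);print(h.mean(0),np.degrees(np.arctan2(*(h[0]-h[6])[::-1])))
h=np.array([ray(S,165+x/4,270+y/4,41)[:2] for x,y in((130,380),(176,353),(222,327),(266,301),(159,420),(206,391),(252,364),(298,337))]);print(h.mean(0),np.degrees(np.arctan2(*(h[3]-h[0])[::-1])))
# strainer rim from earlier side2 view: rim left/right extents at z=88, px crop3
S=dict(np.load("side2.npz"));q=[ray(S,290+x/3,160+y/3,88)[:2] for x,y in((174,392),(283,392))];print("strainer",q,np.mean(q,0))
```

```text
[ 384.09051848 -295.25500082] 23.20093958907136
[ 385.19192419 -295.02270349] 23.474083206785966
strainer [array([ 606.5371646, -251.1650415]), array([ 663.23632079, -266.26864916])] [ 634.8867427  -258.71684533]
```

Emit:
{"op": "arm_command", "data": {
  "plan": [
    {"claw": -1, "dp": [0.03, 0.004, 0], "spin": 7},
    {"claw": -1, "dp": [0.06, 0.008, 0], "spin": 14},
    {"claw": -1, "dp": [0.09, 0.012, 0], "spin": 21},
    {"claw": -1, "dp": [0.1, 0.015, 0], "spin": 28},
    {"claw": -1, "dp": [0.1, 0.015, 0], "spin": 35},
    {"claw": -1, "dp": [0.1, 0.015, 0], "spin": 42},
    {"claw": -1, "dp": [0.1, 0.015, 0], "spin": 47},
    {"claw": -1, "dp": [0.1, 0.015, -0.02], "spin": 47}
  ]
}}

```text
time_s: 17.95
tcp_pos: [635.0, -261.2, 181.2]
tcp_rot: [0.827, 1.402, -0.826]
force: [0.5, -0.1, 0.2]
gripper_width: 1.0
```

Emit:
{"op": "arm_command", "data": {
  "plan": [
    {"claw": -1, "dp": [0, 0, -0.02], "spin": 0},
    {"claw": -1, "dp": [0, 0, -0.045], "spin": 0},
    {"claw": -1, "dp": [0, 0, -0.07], "spin": 0},
    {"claw": -1, "dp": [0, 0, -0.09], "spin": 0},
    {"claw": -1, "dp": [0, 0, -0.105], "spin": 0},
    {"claw": -1, "dp": [0, 0, -0.116], "spin": 0},
    {"claw": -1, "dp": [0, 0, -0.116], "spin": 0}
  ]
}}

```text
time_s: 18.53
tcp_pos: [632.4, -260.0, 59.3]
tcp_rot: [0.831, 1.41, -0.832]
force: [-0.9, 0.1, -0.0]
gripper_width: 0.998
```

Emit:
{"op": "arm_command", "data": {
  "plan": [
    {"claw": -0.7, "dp": [0, 0, 0], "spin": 0},
    {"claw": -0.6, "dp": [0, 0, 0], "spin": 0},
    {"claw": -0.5, "dp": [0, 0, 0], "spin": 0},
    {"claw": -0.4, "dp": [0, 0, 0], "spin": 0},
    {"claw": -0.3, "dp": [0, 0, 0], "spin": 0},
    {"claw": 0, "dp": [0, 0, 0], "spin": 0},
    {"claw": 1, "dp": [0, 0, 0], "spin": 0},
    {"claw": 1, "dp": [0, 0, 0], "spin": 0}
  ]
}}

```text
time_s: 19.2
tcp_pos: [635.4, -260.2, 63.0]
tcp_rot: [0.828, 1.405, -0.828]
force: [-1.5, -0.8, 6.3]
gripper_width: 0.659
```

Emit:
{"op": "arm_command", "data": {
  "plan": [
    {"claw": 1, "dp": [0, 0, 0], "spin": 0},
    {"claw": 1, "dp": [0, 0, 0], "spin": 0}
  ]
}}

```text
time_s: 19.37
tcp_pos: [635.4, -260.3, 63.0]
tcp_rot: [0.828, 1.405, -0.828]
force: [-0.9, 0.2, 6.3]
gripper_width: 0.656
```

Emit:
{"op": "arm_command", "data": {
  "plan": [
    {"claw": 1, "dp": [0, 0, 0.004], "spin": 0},
    {"claw": 1, "dp": [0, 0, 0.012], "spin": 0},
    {"claw": 1, "dp": [0, 0, 0.025], "spin": 0},
    {"claw": 1, "dp": [0, 0, 0.045], "spin": 0},
    {"claw": 1, "dp": [0, 0, 0.065], "spin": 0},
    {"claw": 1, "dp": [0, 0, 0.08], "spin": 0},
    {"claw": 1, "dp": [0, 0, 0.085], "spin": 0}
  ]
}}

```text
time_s: 19.95
tcp_pos: [635.8, -260.3, 149.7]
tcp_rot: [0.828, 1.403, -0.827]
force: [-0.4, 1.1, -1.4]
gripper_width: 0.661
```

Emit:
{"op": "arm_command", "data": {
  "plan": [
    {"claw": 1, "dp": [-0.004, 0.006, 0], "spin": 0},
    {"claw": 1, "dp": [-0.012, 0.018, 0], "spin": 0},
    {"claw": 1, "dp": [-0.022, 0.035, 0], "spin": 0},
    {"claw": 1, "dp": [-0.032, 0.052, 0], "spin": 0},
    {"claw": 1, "dp": [-0.043, 0.069, 0], "spin": 0},
    {"claw": 1, "dp": [-0.054, 0.086, 0], "spin": 0},
    {"claw": 1, "dp": [-0.065, 0.104, 0], "spin": 0},
    {"claw": 1, "dp": [-0.075, 0.121, 0], "spin": 0}
  ]
}}

```text
time_s: 20.62
tcp_pos: [557.8, -137.5, 145.1]
tcp_rot: [0.828, 1.41, -0.829]
force: [0.3, -0.2, -0.7]
gripper_width: 0.66
```

Emit:
{"op": "arm_command", "data": {
  "plan": [
    {"claw": 1, "dp": [-0.011, 0.018, -0.01], "spin": 0},
    {"claw": 1, "dp": [-0.022, 0.036, -0.025], "spin": 0},
    {"claw": 1, "dp": [-0.033, 0.054, -0.04], "spin": 0},
    {"claw": 1, "dp": [-0.044, 0.072, -0.055], "spin": 0},
    {"claw": 1, "dp": [-0.055, 0.089, -0.07], "spin": 0},
    {"claw": 1, "dp": [-0.065, 0.105, -0.085], "spin": 0},
    {"claw": 1, "dp": [-0.072, 0.116, -0.095], "spin": 0},
    {"claw": 1, "dp": [-0.075, 0.121, -0.1], "spin": 0}
  ]
}}

```text
time_s: 21.28
tcp_pos: [481.3, -16.4, 44.2]
tcp_rot: [0.826, 1.412, -0.829]
force: [-0.5, 0.3, -1.5]
gripper_width: 0.662
```

Emit:
{"op": "arm_command", "data": {
  "plan": [
    {"claw": 1, "dp": [0, 0, 0], "spin": 0},
    {"claw": 1, "dp": [0, 0, 0], "spin": 0},
    {"claw": 1, "dp": [0, 0, 0], "spin": 0}
  ]
}}

```text
time_s: 21.53
tcp_pos: [485.6, -18.4, 46.8]
tcp_rot: [0.828, 1.406, -0.828]
force: [1.2, -0.6, -1.5]
gripper_width: 0.662
```

Run:
```python
from h import *
st();a=grab_frame("side");np.savez("side5.npz",**a);save(a,"x1.png",4,(210,190,90,100));save(a,"x2.png",4,(305,260,110,100))
b=grab_frame("top");np.savez("top5.npz",**b)
cv2.imwrite("pics/a8.png",np.hstack([cv2.imread("pics/x1.png"),cv2.imread("pics/x2.png")]))
print([(n,z,[(round((u-210)*4),round((v-190)*4)) for u,v in [proj(a,(484.9,-18,z))]]) for n,z in(("floor",3),("bot",32),("rim",74))])
```

```text
t 21.53 tcp [485.6 -18.4  46.8] jaw 29.0 F [ 1.2 -0.6 -1.5] w 0.662 q [-0.04  0.31 -0.43  0.83 -0.    1.03]
[('floor', 3, [(158, 271)]), ('bot', 32, [(156, 227)]), ('rim', 74, [(152, 161)])]
```

View pics/a8.png

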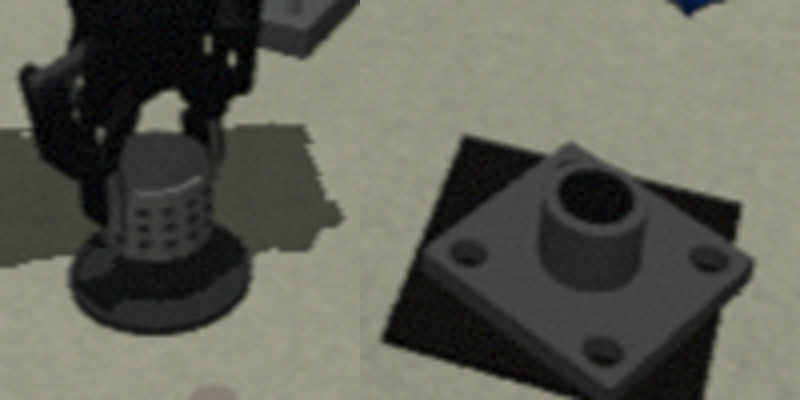

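Emit:
{"op": "arm_command", "data": {
  "plan": [
    {"claw": 1, "dp": [0, 0, -0.01], "spin": 0},
    {"claw": 1, "dp": [0, 0, -0.018], "spin": 0},
    {"claw": 1, "dp": [0, 0, -0.024], "spin": 0},
    {"claw": 1, "dp": [0, 0, -0.027], "spin": 0},
    {"claw": 1, "dp": [0, 0, -0.028], "spin": 0},
    {"claw": 1, "dp": [0, 0, -0.028], "spin": 0}
  ]
}}

```text
time_s: 22.13
tcp_pos: [484.5, -18.0, 18.0]
tcp_rot: [0.828, 1.408, -0.829]
force: [0.8, -0.0, -1.1]
gripper_width: 0.664
```

Emit:
{"op": "arm_command", "data": {
  "plan": [
    {"claw": 1, "dp": [0, 0, -0.0005], "spin": 0},
    {"claw": 1, "dp": [0, 0, -0.001], "spin": 0},
    {"claw": 1, "dp": [0, 0, -0.0015], "spin": 0},
    {"claw": 1, "dp": [0, 0, -0.0015], "spin": 0}
  ]
}}

```text
time_s: 22.47
tcp_pos: [484.7, -17.9, 16.9]
tcp_rot: [0.828, 1.407, -0.828]
force: [0.4, 0.3, -1.3]
gripper_width: 0.664
```

Run:
```python
from h import *
S=dict(np.load("side5.npz"))
for z in(12,14):
    a,b,c=[ray(S,305+(x-360)/4,260+y/4,z)[:2] for x,y in((469,252),(603,352),(710,258))]
    print(z,a.round(1),b.round(1),c.round(1),(a+c)/2,np.degrees(np.arctan2(*(b-a)[::-1])),np.degrees(np.arctan2(*(c-b)[::-1])))
q=[ray(S,305+(x-360)/4,260+y/4,47)[:2] for x,y in((594,195),)];print("neck",q)
```

```text
12 [ 586.4 -244. ] [ 619.8 -308.4] [ 684.6 -273.4] [ 635.45911141 -258.72594785] -62.56586329765622 28.38647436501999
14 [ 585.6 -245.8] [ 618.9 -309.9] [ 683.4 -275.1] [ 634.52325298 -260.42523115] -62.56586329765627 28.38647436501995
neck [array([ 634.60589995, -258.0336923 ])]
```

Not yet in contact; continuing in 1 mm steps.

Emit:
{"op": "arm_command", "data": {
  "plan": [
    {"claw": 1, "dp": [0, 0, -0.0005], "spin": 0},
    {"claw": 1, "dp": [0, 0, -0.001], "spin": 0},
    {"claw": 1, "dp": [0, 0, -0.0015], "spin": 0},
    {"claw": 1, "dp": [0, 0, -0.0015], "spin": 0}
  ]
}}

```text
time_s: 22.8
tcp_pos: [484.7, -17.9, 15.9]
tcp_rot: [0.828, 1.407, -0.828]
force: [-3.4, 0.8, 9.3]
gripper_width: 0.659
```

Emit:
{"op": "arm_command", "data": {
  "plan": [
    {"claw": -0.2, "dp": [0, 0, 0.001], "spin": 0},
    {"claw": -0.4, "dp": [0, 0, 0.001], "spin": 0},
    {"claw": -0.6, "dp": [0, 0, 0.001], "spin": 0},
    {"claw": -0.8, "dp": [0, 0, 0.001], "spin": 0},
    {"claw": -1, "dp": [0, 0, 0.002], "spin": 0},
    {"claw": -1, "dp": [0, 0, 0.01], "spin": 0},
    {"claw": -1, "dp": [0, 0, 0.03], "spin": 0},
    {"claw": -1, "dp": [0, 0, 0.06], "spin": 0}
  ]
}}

```text
time_s: 23.47
tcp_pos: [482.9, -17.9, 74.6]
tcp_rot: [0.827, 1.411, -0.83]
force: [-0.1, -0.3, 0.5]
gripper_width: 1.0
```

Emit:
{"op": "arm_command", "data": {
  "plan": [
    {"claw": -1, "dp": [0, 0, 0.03], "spin": 0},
    {"claw": -1, "dp": [0.02, -0.03, 0.06], "spin": 0},
    {"claw": -1, "dp": [0.04, -0.06, 0.09], "spin": 0},
    {"claw": -1, "dp": [0.06, -0.095, 0.1], "spin": 0},
    {"claw": -1, "dp": [0.075, -0.121, 0.1], "spin": 0},
    {"claw": -1, "dp": [0.075, -0.121, 0.1], "spin": 0}
  ]
}}

```text
time_s: 23.97
tcp_pos: [563.5, -144.1, 177.2]
tcp_rot: [0.83, 1.4, -0.83]
force: [-1.0, 1.2, -1.1]
gripper_width: 1.003
```

Run:
```python
from h import *
st();a=grab_frame("side");np.savez("side6.npz",**a);save(a,"x1.png",4,(210,200,90,100))
b=grab_frame("top");np.savez("top6.npz",**b);save(b,"x2.png",4,(225,190,100,100))
cv2.imwrite("pics/a9.png",np.hstack([cv2.imread("pics/x1.png"),cv2.imread("pics/x2.png")]))
for z in(3,45):
  for f,ox,oy,e in((a,210,200,0),(b,225,190,360)):
    u,v=proj(f,(484.9,-18,z));print(z,round((u-ox)*4)+e,round((v-oy)*4))
```

```text
t 23.97 tcp [ 563.5 -144.1  177.2] jaw 28.9 F [-1.   1.2 -1.1] w 1.003 q [-0.25  0.35  0.01  1.22 -0.    0.82]
3 158 231
3 548 200
45 154 167
45 548 191
```

View pics/a9.png

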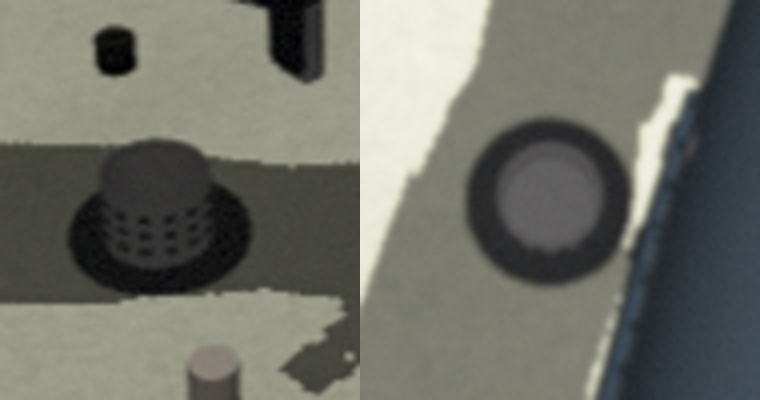

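Strainer upright and centred (rim at (550,194), predicted (548,191)). Now the flange.

Emit:
{"op": "arm_command", "data": {
  "plan": [
    {"claw": -1, "dp": [0.03, -0.04, 0], "spin": 0},
    {"claw": -1, "dp": [0.05, -0.08, 0], "spin": 0},
    {"claw": -1, "dp": [0.075, -0.1215, 0], "spin": 0},
    {"claw": -1, "dp": [0.075, -0.1215, 0], "spin": 0},
    {"claw": -1, "dp": [0.075, -0.1215, -0.03], "spin": 0},
    {"claw": -1, "dp": [0.075, -0.1215, -0.06], "spin": 0},
    {"claw": -1, "dp": [0.075, -0.1215, -0.09], "spin": 0},
    {"claw": -1, "dp": [0.075, -0.1215, -0.115], "spin": 0}
  ]
}}

```text
time_s: 24.73
tcp_pos: [633.4, -258.9, 58.3]
tcp_rot: [0.828, 1.41, -0.828]
force: [-0.2, 0.4, -0.5]
gripper_width: 1.001
```

Emit:
{"op": "arm_command", "data": {
  "plan": [
    {"claw": -1, "dp": [0, 0, -0.015], "spin": 0},
    {"claw": -1, "dp": [0, 0, -0.028], "spin": 0},
    {"claw": -1, "dp": [0, 0, -0.036], "spin": 0},
    {"claw": -1, "dp": [0, 0, -0.042], "spin": 0},
    {"claw": -1, "dp": [0, 0, -0.042], "spin": 0},
    {"claw": -0.6, "dp": [0, 0, -0.042], "spin": 0},
    {"claw": -0.4, "dp": [0, 0, -0.042], "spin": 0},
    {"claw": -0.3, "dp": [0, 0, -0.042], "spin": 0}
  ]
}}

```text
time_s: 25.4
tcp_pos: [635.2, -260.6, 19.3]
tcp_rot: [0.828, 1.406, -0.828]
force: [0.3, 0.5, -0.1]
gripper_width: 0.648
```

Emit:
{"op": "arm_command", "data": {
  "plan": [
    {"claw": -0.2, "dp": [0, 0, 0], "spin": 0},
    {"claw": -0.1, "dp": [0, 0, 0], "spin": 0},
    {"claw": 0, "dp": [0, 0, 0], "spin": 0},
    {"claw": 1, "dp": [0, 0, 0], "spin": 0},
    {"claw": 1, "dp": [0, 0, 0], "spin": 0},
    {"claw": 1, "dp": [0, 0, 0], "spin": 0},
    {"claw": 1, "dp": [0, 0, 0], "spin": 0},
    {"claw": 1, "dp": [0, 0, 0], "spin": 0}
  ]
}}

```text
time_s: 26.07
tcp_pos: [634.8, -260.6, 19.1]
tcp_rot: [0.828, 1.407, -0.828]
force: [-2.2, 0.5, 5.1]
gripper_width: 0.501
```

Emit:
{"op": "arm_command", "data": {
  "plan": [
    {"claw": 1, "dp": [0, 0, 0.003], "spin": 0},
    {"claw": 1, "dp": [0, 0, 0.01], "spin": 0},
    {"claw": 1, "dp": [0, 0, 0.025], "spin": 0},
    {"claw": 1, "dp": [0, 0, 0.045], "spin": 0},
    {"claw": 1, "dp": [0, 0, 0.07], "spin": 0},
    {"claw": 1, "dp": [0, 0, 0.09], "spin": 0},
    {"claw": 1, "dp": [0, 0, 0.105], "spin": 0},
    {"claw": 1, "dp": [0, 0, 0.11], "spin": 0}
  ]
}}

```text
time_s: 26.73
tcp_pos: [635.6, -260.8, 131.2]
tcp_rot: [0.828, 1.404, -0.827]
force: [0.6, -1.0, -3.7]
gripper_width: 0.495
```

Emit:
{"op": "arm_command", "data": {
  "plan": [
    {"claw": 1, "dp": [-0.002, 0.006, 0], "spin": 0},
    {"claw": 1, "dp": [-0.006, 0.02, 0], "spin": 0},
    {"claw": 1, "dp": [-0.012, 0.042, 0], "spin": 0},
    {"claw": 1, "dp": [-0.018, 0.066, 0], "spin": 0},
    {"claw": 1, "dp": [-0.024, 0.09, 0], "spin": 0},
    {"claw": 1, "dp": [-0.03, 0.115, 0], "spin": 0},
    {"claw": 1, "dp": [-0.035, 0.14, 0], "spin": 0},
    {"claw": 1, "dp": [-0.035, 0.165, 0], "spin": 0}
  ]
}}

```text
time_s: 27.4
tcp_pos: [597.3, -93.8, 126.7]
tcp_rot: [0.828, 1.411, -0.83]
force: [1.0, -0.1, -3.5]
gripper_width: 0.495
```

Emit:
{"op": "arm_command", "data": {
  "plan": [
    {"claw": 1, "dp": [0, 0.025, 0], "spin": 0},
    {"claw": 1, "dp": [0, 0.05, 0], "spin": 2},
    {"claw": 1, "dp": [0, 0.075, 0], "spin": 4},
    {"claw": 1, "dp": [0, 0.1, 0], "spin": 6},
    {"claw": 1, "dp": [0, 0.125, 0], "spin": 8},
    {"claw": 1, "dp": [0, 0.15, 0], "spin": 10},
    {"claw": 1, "dp": [0, 0.175, 0], "spin": 12},
    {"claw": 1, "dp": [0, 0.195, 0], "spin": 14}
  ]
}}

```text
time_s: 28.07
tcp_pos: [598.2, 101.5, 126.7]
tcp_rot: [0.638, 1.477, -0.639]
force: [-0.1, -0.2, -4.7]
gripper_width: 0.498
```

Emit:
{"op": "arm_command", "data": {
  "plan": [
    {"claw": 1, "dp": [0.0025, 0.025, -0.003], "spin": 1},
    {"claw": 1, "dp": [0.005, 0.05, -0.01], "spin": 2},
    {"claw": 1, "dp": [0.0075, 0.075, -0.02], "spin": 3},
    {"claw": 1, "dp": [0.01, 0.1, -0.03], "spin": 4},
    {"claw": 1, "dp": [0.0125, 0.12, -0.038], "spin": 5},
    {"claw": 1, "dp": [0.0125, 0.135, -0.042], "spin": 5},
    {"claw": 1, "dp": [0.0125, 0.143, -0.045], "spin": 5},
    {"claw": 1, "dp": [0.0125, 0.145, -0.045], "spin": 5}
  ]
}}

```text
time_s: 28.73
tcp_pos: [611.0, 245.5, 81.8]
tcp_rot: [0.571, 1.496, -0.573]
force: [-0.5, -0.4, -2.8]
gripper_width: 0.498
```

Emit:
{"op": "arm_command", "data": {
  "plan": [
    {"claw": 1, "dp": [0, 0, -0.004], "spin": 0},
    {"claw": 1, "dp": [0, 0, -0.008], "spin": 0},
    {"claw": 1, "dp": [0, 0, -0.008], "spin": 0},
    {"claw": 1, "dp": [0, 0, -0.008], "spin": 0}
  ]
}}

```text
time_s: 29.07
tcp_pos: [612.1, 243.5, 75.3]
tcp_rot: [0.573, 1.494, -0.574]
force: [0.9, -0.5, -4.3]
gripper_width: 0.502
```

Run:
```python
from h import *
st();a=grab_frame("side");np.savez("side7.npz",**a);save(a,"x1.png",5,(235,135,85,85))
b=grab_frame("top");np.savez("top7.npz",**b);save(b,"x2.png",5,(120,140,75,85))
cv2.imwrite("pics/a10.png",np.hstack([cv2.imread("pics/x1.png"),cv2.imread("pics/x2.png")]))
```

```text
t 29.07 tcp [612.1 243.5  75.3] jaw 48.0 F [ 0.9 -0.5 -4.3] w 0.502 q [ 0.38  0.55  0.06  1.08 -0.    1.11]
```

View pics/a10.png

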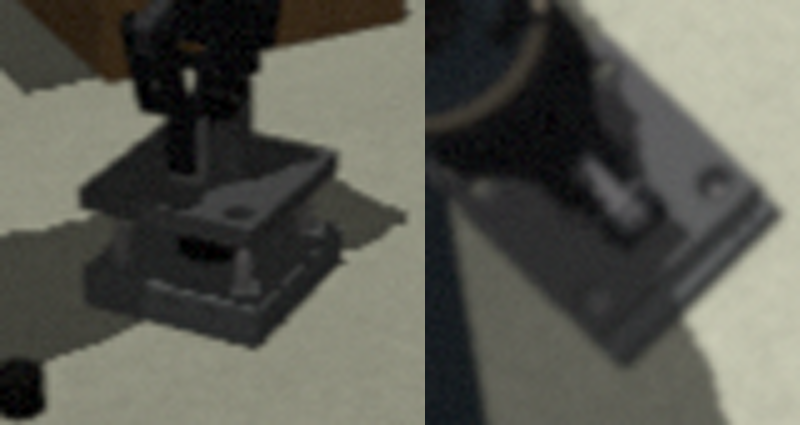

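Run:
```python
from h import *
T,S=[dict(np.load(n+"7.npz")) for n in("top","side")]
ang=lambda d:np.degrees(np.arctan2(d[1],d[0])).round(1)
s=lambda p,z:ray(S,235+p[0]/5,135+p[1]/5,z)[:2]
t=lambda p,z:ray(T,120+(p[0]-425)/5,140+p[1]/5,z)[:2]
def go(n,f,l,z):
    l=[f(p,z) for p in l];print(n,[x.round(1) for x in l],"cen",(l[0]+l[2])/2,ang(l[1]-l[0]),ang(l[2]-l[1]),np.linalg.norm(l[1]-l[0]),np.linalg.norm(l[2]-l[1]))
go("flange side",s,[(82,189),(255,230),(338,154)],71)
go("hub side",s,[(85,268),(257,323),(340,245)],24)
print("hole side",s((240,212),71),"hole top",t((716,183),71))
a=np.radians(48);c=np.array([612,244])
for x in(-36,36):
  for y in(-36,36):
    p=c+[x*np.cos(a)-y*np.sin(a),x*np.sin(a)+y*np.cos(a)];u,v=proj(S,(*p,71));U,V=proj(T,(*p,71));u2,v2=proj(S,(*p,48))
    print(p.round(1),"side px",round((u-235)*5),round((v-135)*5),"top px",round((U-120)*5+425),round((V-140)*5),"stud tip side",round((u2-235)*5),round((v2-135)*5))
b=cv2.imread("pics/x1.png");h=cv2.resize(b,(400,400));c2=cv2.imread("pics/x2.png")
save(S,"y1.png",8,(240,165,70,50));save(T,"y2.png",8,(140,145,60,75))
g=lambda n:cv2.createCLAHE(4,(4,4)).apply(cv2.imread(n,0))
A,B=g("pics/y1.png"),g("pics/y2.png");Z=np.zeros((600,560+240+0),np.uint8)
Z[:400,:560]=A;B=cv2.resize(B,(240,300));Z[:300,560:]=B
cv2.imwrite("pics/a11.png",Z)
```

```text
flange side [array([542.9, 237.7]), array([616.4, 170.9]), array([680.2, 240.3])] cen [611.55697698 238.97820649] -42.3 47.4 99.24017365177251 94.3012140388668
hub side [array([542.7, 239.3]), array([614.4, 160.7]), array([678.1, 227.2])] cen [610.37634492 233.26426881] -47.6 46.3 106.48267667104095 92.06295170474283
hole side [614.11625214 191.25933125] hole top [612.002793   191.18181709]
[614.7 193.2] side px 240 210 top px 712 177 stud tip side 240 251
[561.2 241.3] side px 115 181 top px 592 293 stud tip side 117 221
[662.8 246.7] side px 303 153 top px 599 70 stud tip side 302 192
[609.3 294.8] side px 182 127 top px 479 183 stud tip side 183 165
```

Flange is level over the hub. Its holes sit about 1–2 mm short in y relative to the studs, so I shift +1 and +1.5 mm and descend slowly.

Emit:
{"op": "arm_command", "data": {
  "plan": [
    {"claw": 1, "dp": [0.001, 0.0015, 0], "spin": 0},
    {"claw": 1, "dp": [0.001, 0.0015, -0.004], "spin": 0},
    {"claw": 1, "dp": [0.001, 0.0015, -0.008], "spin": 0},
    {"claw": 1, "dp": [0.001, 0.0015, -0.011], "spin": 0},
    {"claw": 1, "dp": [0.001, 0.0015, -0.014], "spin": 0},
    {"claw": 1, "dp": [0.001, 0.0015, -0.016], "spin": 0},
    {"claw": 1, "dp": [0.001, 0.0015, -0.016], "spin": 0}
  ]
}}

```text
time_s: 29.75
tcp_pos: [612.8, 246.0, 58.5]
tcp_rot: [0.572, 1.495, -0.573]
force: [0.5, -0.3, -4.1]
gripper_width: 0.498
```

```bash
python3 -c "
from h import *
st();print(read_state()['moment'])"
```

```text
t 29.75 tcp [612.8 246.   58.5] jaw 48.1 F [ 0.5 -0.3 -4.1] w 0.498 q [0.38 0.56 0.04 1.05 0.   1.11]
[0.02096649 0.00837386 0.01317119]
```

Emit:
{"op": "arm_command", "data": {
  "plan": [
    {"claw": 1, "dp": [0, 0, -0.002], "spin": 0},
    {"claw": 1, "dp": [0, 0, -0.005], "spin": 0},
    {"claw": 1, "dp": [0, 0, -0.008], "spin": 0},
    {"claw": 1, "dp": [0, 0, -0.01], "spin": 0},
    {"claw": 1, "dp": [0, 0, -0.012], "spin": 0},
    {"claw": 1, "dp": [0, 0, -0.012], "spin": 0}
  ]
}}

```text
time_s: 30.25
tcp_pos: [613.0, 246.0, 46.8]
tcp_rot: [0.572, 1.494, -0.573]
force: [-0.4, -0.2, -3.4]
gripper_width: 0.497
```

Emit:
{"op": "arm_command", "data": {
  "plan": [
    {"claw": 1, "dp": [0, 0, -0.0015], "spin": 0},
    {"claw": 1, "dp": [0, 0, -0.003], "spin": 0},
    {"claw": 1, "dp": [0, 0, -0.004], "spin": 0},
    {"claw": 1, "dp": [0, 0, -0.0045], "spin": 0},
    {"claw": 1, "dp": [0, 0, -0.0045], "spin": 0}
  ]
}}

```text
time_s: 30.67
tcp_pos: [613.1, 246.0, 42.6]
tcp_rot: [0.572, 1.494, -0.573]
force: [-0.0, -0.2, -2.9]
gripper_width: 0.501
```

Emit:
{"op": "arm_command", "data": {
  "plan": [
    {"claw": 1, "dp": [0, 0, -0.0005], "spin": 0},
    {"claw": 1, "dp": [0, 0, -0.001], "spin": 0},
    {"claw": 1, "dp": [0, 0, -0.001], "spin": 0}
  ]
}}

```text
time_s: 30.92
tcp_pos: [613.1, 246.1, 41.7]
tcp_rot: [0.572, 1.494, -0.573]
force: [-0.4, -0.1, -3.4]
gripper_width: 0.501
```

Emit:
{"op": "arm_command", "data": {
  "plan": [
    {"claw": 1, "dp": [0, 0, -0.0005], "spin": 0},
    {"claw": 1, "dp": [0, 0, -0.001], "spin": 0},
    {"claw": 1, "dp": [0, 0, -0.0015], "spin": 0},
    {"claw": 1, "dp": [0, 0, -0.0015], "spin": 0}
  ]
}}

```text
time_s: 31.25
tcp_pos: [613.1, 246.1, 40.1]
tcp_rot: [0.572, 1.494, -0.573]
force: [0.4, 0.1, -3.7]
gripper_width: 0.498
```

Emit:
{"op": "arm_command", "data": {
  "plan": [
    {"claw": 1, "dp": [0, 0, -0.0005], "spin": 0},
    {"claw": 1, "dp": [0, 0, -0.001], "spin": 0},
    {"claw": 1, "dp": [0, 0, -0.0015], "spin": 0},
    {"claw": 1, "dp": [0, 0, -0.0015], "spin": 0}
  ]
}}

```text
time_s: 31.58
tcp_pos: [613.2, 246.1, 39.1]
tcp_rot: [0.573, 1.494, -0.572]
force: [-1.1, -0.8, -0.2]
gripper_width: 0.498
```

Contact beginning; half a millimetre more, then release and clear out.

Emit:
{"op": "arm_command", "data": {
  "plan": [
    {"claw": 1, "dp": [0, 0, -0.0005], "spin": 0},
    {"claw": 1, "dp": [0, 0, -0.0005], "spin": 0},
    {"claw": 0.1, "dp": [0, 0, -0.0005], "spin": 0},
    {"claw": -0.1, "dp": [0, 0, -0.0005], "spin": 0},
    {"claw": -0.3, "dp": [0, 0, 0], "spin": 0},
    {"claw": -0.5, "dp": [0, 0, 0], "spin": 0},
    {"claw": -0.7, "dp": [0, 0, 0.001], "spin": 0},
    {"claw": -0.8, "dp": [0, 0, 0.005], "spin": 0}
  ]
}}

```text
time_s: 32.25
tcp_pos: [612.9, 246.0, 43.3]
tcp_rot: [0.572, 1.495, -0.573]
force: [-1.1, 0.6, -0.2]
gripper_width: 0.898
```

Emit:
{"op": "arm_command", "data": {
  "plan": [
    {"claw": -0.8, "dp": [0, 0, 0.02], "spin": 0},
    {"claw": -0.8, "dp": [0, 0, 0.05], "spin": 0},
    {"claw": -0.8, "dp": [0, 0, 0.09], "spin": 0},
    {"claw": -0.8, "dp": [0, 0, 0.13], "spin": 0},
    {"claw": -0.8, "dp": [0, 0, 0.17], "spin": 0},
    {"claw": -0.8, "dp": [-0.04, 0, 0.2], "spin": 0},
    {"claw": -0.8, "dp": [-0.08, 0, 0.22], "spin": 0},
    {"claw": -0.8, "dp": [-0.12, 0, 0.22], "spin": 0}
  ]
}}

```text
time_s: 32.92
tcp_pos: [502.5, 246.5, 266.3]
tcp_rot: [0.576, 1.49, -0.57]
force: [-1.0, 0.8, 0.0]
gripper_width: 0.9
```

Emit:
{"op": "arm_command", "data": {
  "plan": [
    {"claw": -0.8, "dp": [-0.04, 0.03, 0], "spin": 0},
    {"claw": -0.8, "dp": [-0.08, 0.06, 0], "spin": 0},
    {"claw": -0.8, "dp": [-0.1, 0.1, 0], "spin": 0},
    {"claw": -0.8, "dp": [-0.12, 0.14, 0], "spin": 0},
    {"claw": -0.8, "dp": [-0.13, 0.16, 0], "spin": 0},
    {"claw": -0.8, "dp": [-0.13, 0.16, 0], "spin": 0},
    {"claw": -0.8, "dp": [-0.13, 0.16, 0], "spin": 0}
  ]
}}

```text
time_s: 33.5
tcp_pos: [370.2, 408.0, 263.0]
tcp_rot: [0.57, 1.495, -0.569]
force: [-0.5, 0.6, 0.7]
gripper_width: 0.897
```

Run:
```python
from h import *
st();a=grab_frame("side");np.savez("side8.npz",**a);b=grab_frame("top");np.savez("top8.npz",**b)
save(a,"x1.png",5,(240,140,80,75));save(b,"x2.png",5,(115,140,80,75));save(a,"x3.png",1.42,None)
r1=np.hstack([cv2.imread("pics/x1.png"),cv2.imread("pics/x2.png")])
save(a,"x3.png",1,(130,130,400,225));save(b,"x4.png",1,(80,90,400,225))
cv2.imwrite("pics/a12.png",np.vstack([r1,np.hstack([cv2.imread("pics/x3.png"),cv2.imread("pics/x4.png")])]))
```

```text
t 33.50 tcp [370.2 408.  263. ] jaw 48.3 F [-0.5  0.6  0.7] w 0.897 q [0.83 0.28 0.12 1.41 0.   1.56]
```

No pictures left, so I check numerically: flange seating height from plate edges and neck across two views, and image differences at the bottle, rack and placed pieces.

Run:
```python
from h import *
F={n+str(i):dict(np.load(f"{n}{i}.npz")) for n in("top","side") for i in(0,8)}
G=lambda k:cv2.cvtColor(F[k]["frame"],cv2.COLOR_RGB2GRAY)
# bystanders: phase shift old vs new
for nm,n,(x,y,w,h) in(("bottle","top",(200,98,36,42)),("bottle","side",(330,163,36,55)),("rack","top",(242,95,78,52)),("rack","side",(340,200,72,45))):
    print(nm,n,cv2.phaseCorrelate(*[G(n+i)[y:y+h,x:x+w].astype(np.float64) for i in"08"],cv2.createHanningWindow((w,h),cv2.CV_64F)))
# neck bore: dark blob near projected neck top
C=(612.5,245,70)
o=[]
for n in("top","side"):
    f=F[n+"8"];u,v=proj(f,C);g=G(n+"8");x,y=int(u)-14,int(v)-14;p=g[y:y+28,x:x+28]
    _,m=cv2.threshold(p,0,255,cv2.THRESH_BINARY_INV|cv2.THRESH_OTSU)
    k,l,s,c=cv2.connectedComponentsWithStats(m);i=1+np.argmin(np.linalg.norm(c[1:]-14,axis=1)-s[1:,4]*.01)
    print(n,"pred",(round(u,1),round(v,1)),"bore blob",c[i]+[x,y],"area",s[i,4],"xy@70",ray(f,*(c[i]+[x,y]),70).round(1))
# stud tips: should stand above plate; sample text patch of the side view
f=F["side8"];g=G("side8")
P=lambda z,a=48:[proj(f,(612.5+x*np.cos(np.radians(a))-y*np.sin(np.radians(a)),245+x*np.sin(np.radians(a))+y*np.cos(np.radians(a)),z)) for x,y in((-50,50),(-50,-50),(50,-50))]
for z in(0,24,36): print(z,np.round(P(z)).tolist())
# vertical profile at the front corner and mid-faces
for q in(P(36)[1],np.mean(P(36)[:2],0),np.mean(P(36)[1:],0)):
    u=int(round(q[0]));v=int(q[1]);print("col",u,"from row",v-8,g[v-8:v+32,u-1:u+2].mean(1).round().astype(int).tolist())
```

```text
bottle top ((0.19564662588728865, 0.3022554888203004), 0.9482389115064741)
bottle side ((-0.11286691453920383, -0.06633124254766543), 0.9882180495222014)
rack top ((-0.024540201271221918, 0.033807144976080394), 0.9115973169647129)
rack side ((0.023848145010418875, 0.4086520389870856), 0.941585041499707)
top pred (np.float64(153.8), np.float64(175.9)) bore blob [153.2202381  176.30357143] area 168 xy@70 [611.7 246.3  70. ]
side pred (np.float64(277.1), np.float64(168.6)) bore blob [276.59195402 174.80172414] area 348 xy@70 [602.6 211.2  70. ]
0 [[252.0, 196.0], [286.0, 205.0], [302.0, 188.0]]
24 [[252.0, 188.0], [286.0, 197.0], [302.0, 180.0]]
36 [[251.0, 184.0], [286.0, 193.0], [303.0, 176.0]]
col 286 from row 184 [64, 63, 63, 62, 62, 57, 54, 54, 43, 32, 31, 35, 43, 42, 36, 36, 34, 35, 38, 45, 86, 128, 135, 133, 135, 133, 131, 133, 131, 134, 134, 134, 132, 132, 132, 134, 133, 136, 137, 136]
col 268 from row 180 [57, 62, 63, 64, 64, 64, 64, 66, 59, 41, 36, 37, 36, 33, 35, 38, 40, 41, 39, 49, 102, 132, 134, 134, 135, 135, 135, 136, 134, 135, 135, 133, 134, 133, 133, 132, 133, 132, 132, 133]
col 294 from row 176 [60, 49, 48, 59, 64, 65, 66, 61, 48, 36, 32, 32, 38, 45, 42, 35, 32, 31, 33, 51, 77, 109, 127, 134, 133, 134, 135, 134, 134, 133, 131, 135, 134, 135, 134, 131, 133, 134, 133, 133]
```

Plate edge lies at the z = 36 prediction at all three points with no gap below it, so the flange is seated flat. Bystander shifts are under 0.5 px.

```bash
python3 -c "
from h import *
st();print(finish_job())"
```

```text
t 33.60 tcp [371.6 405.9 263. ] jaw 48.1 F [0.7 0.6 0.1] w 0.896 q [ 0.83  0.27  0.12  1.41 -0.    1.56]
the job is handed in; nothing more can be done
None
```

The kit is taken apart in the order asked, every piece is released in its place, and the job was handed in at 33.6 s with the arm clear at about z = 263 mm.

- **Pot, block and strainer:** pictures after each release show all three upright. The block was measured within about 1 mm of the tray's centre and turned less than 1° from it. The strainer was about 1–2 mm off the dish centre. The pot's cap lined up with its predicted position.
- **Flange:** it went down over the studs with no side force. In the side view the plate's upper edge lies at the height expected for a seated flange at three points, with no gap under it. The neck is about 1 mm from the hub centre in the top view.
- **Bottle and rack:** image shifts between start and end are at most 0.4 pixel, so neither moved.

**What failed or disagreed:**
- The side-view check of the neck bore picked up the neck's shadowed wall along with the bore, so I set it aside.
- The final overview picture was refused because the 16-picture limit was reached. The flange and bystander checks are therefore numbers from the last frames only, not a viewed image, and the other three pieces were not looked at again at the end.
- The pot was released on a faint contact signal. It may have dropped up to about 2 mm onto its dish, and it stood upright in the picture after.

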